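# Show the pressed-in bush to the inspection camera

### The arm

A 6-joint arm with a two-finger parallel gripper is mounted at the origin on a cart in front of the work surface, level with it; the furniture and walls round the work are solid. World frame = base frame: x ahead of the robot, y to its left, z up, the work surface at z = 0. Lengths are in m, angles in rad, forces in N, time in s.
With the tool pointing down it reaches from about 0.35 to 0.775 m from the base axis. Payload 5.5 kg.
Tool frame: the origin (TCP) lies midway between the tips of the shut fingers; the grasp point (between the pads) lies env.tcp_to_grasp behind it (env.tcp_to_grasp is the distance from the TCP to the grasp point, in m); z points along the fingers, y is the direction in which the jaws open and shut (so a half turn about z gives the same grasp; the last joint's range is limited). The gripper opens to 85 mm and grips with 20 to 120 N. Pads are 22 mm wide; open, the fingers measure 114 mm over their backs; the gripper's body (76 mm by 85 mm) begins 54 mm behind the grasp point. The pads swing forward as they close: fully open they stand 13 mm farther back than shut.
Start: joints at [-1.436, 0.313, 0.046, 1.304, 0, 1.431], TCP at [0.156, -0.553, 0.231] pointing down, gripper open.
Joint ranges: [-2.76, 2.76], [-0.86, 1.69], [-1.03, 1.26], [-2.2, 2.34], [-1.47, 1.5], [-3.14, 3.14]. Speed limits (rad/s): [2.57, 2.57, 3.14, 3.14, 3.14, 3.14].

### API

Orientations are given as a unit quaternion [w, x, y, z].
In Python, from workcell import env gives the robot as it stands.
- The arm moves only by the shell command python3 -m handwheel 'ROWS' [OPENING] [FORCE]. ROWS is JSON, a list of rows, each an object of numbers: "dx", "dy", "dz": the shift along the tool's x, y, z normalised to -1 to 1, where 1 is 20 mm; "roll": the turn about the tool's z normalised to -1 to 1, where 1 is 6 degrees. In form: [{"dx": .., "dy": .., "dz": .., "roll": ..}, ...]. A call has 1 to 8 rows; each row shifts and turns the commanded pose from where the row before left it, along the tool's axes as they then stand; what a row does not reach is not made up. A row lasts 1/12 s, in which the tool goes at most 41.7 mm and 7.16 degrees, less where a joint would pass 70% of its speed; a pose out of reach is approached as far as the arm can. A call with a number of a shift or a turn outside -1 to 1 is refused whole. A call with a gripper value outside its range is refused whole. OPENING is the closure in counts, from 0 (fully open) to 255 (shut), set as the call begins (- or left out, the last holds). The fingers move at their own pace and stop on an object; FORCE is the grip in N (left out, the last holds). Time passes only in rows, so rows that do not move let the fingers close. It gives the time, the measured TCP pose, the force and the opening at its end, in the units of the state.
- env.get_state(): the state, without advancing time (a new reading comes with each control period).
- env.read_camera(name): name is "scene" or "top"; returns the picture (384x512x3 uint8, blue, green, red); there is no depth.
- env.calibration(name): a dict with "fx", "fy", "cx", "cy" (pixels), "k1" (the pictures are not rectified: a ray, as slopes to the right and down, at radius r is drawn at 1 + k1 r^2 times it, then the intrinsics apply), "R" (3x3) and "t" (3): a world point X has camera coordinates R X + t. Camera axes: x right, y down, z forward; pixel columns grow to the right and rows downward; lengths in m; the calibration is good to about 2 mm. A picture is of the moment at which its call begins. calibration takes no time and is no camera call.
- env.hand_in(): hands the job in, once; it reports no verdict.
The state is a dict: "clock": time; "joint_pos": joint angles; "qvel": joint speeds; "tau": joint torques, N m; "tcp_pos": TCP position; "orientation": TCP orientation; "wrist_force": force on the tool from outside, world axes, zero at the start; "ft_torque": the same for the moment, N m; "finger_gap": finger opening in m.
Only numpy, scipy, OpenCV 4.12 (cv2) and the standard library are available. Lean on these libraries where they do the work, as an engineer would, in place of code of your own. Each camera call takes 0.05 s, during which the arm holds its last target.

### The job

The bush has just been pressed into the bracket in the fixture: throw the toggle clamp's lever fully back, lift the bracket off its dowels and hold it up to the inspection camera, gripped so that nothing presses on the bush. The bush flange must face the lens square on, centred in the picture with the foot level at the bottom of it, 120 mm from the front glass. Finish there, still holding the bracket motionless; touch neither the camera nor its stand, and leave the spare bracket, the gauge block and the hex key where they lie.

Things in the scene. Friction and masses are not known exactly. Their poses are not given: they have to be found in the camera images.
- fixture: steel clamping fixture fixed to the table, base plate 190 (x) x 84 (y) x 15 mm. Origin: middle of its underside, z up. The bracket sits in a nest at its -x end, the toggle clamp is at its +x end; the clamp's arm reaches toward -x and its rubber tip holds down the back of the bracket's foot.
- nest (a point): point on top of the 10 mm nest block, 25 mm above the table, under the middle of the bracket's upright; axes as the fixture's. Two upright dowels 8 mm in diameter and 7.5 mm tall stand 14 mm toward +x of it and 22 mm to either side (y).
- clamp_handle (a joint): angle of the clamp's hand lever: 0 = clamped, lever upright; it swings toward the fixture's +x, away from the bracket, to the stop at 1.25 rad = open. Axis along the fixture's y. About 3 N at the grip moves it; it stays where it is left. It swings the hold-down arm up and back by 96 degrees.
- clamp_pivot (a point): the lever's pivot, in the fixture's middle plane, 79 mm toward +x of the fixture's origin, 40 mm above the table; axes as the fixture's. The open hold-down arm stands upright, at least 70 mm behind the bracket's upright, and reaches 130 mm above the table. The arm cannot be lifted directly, only by the lever.
- clamp_grip (a point): a point on the axis of the lever's round black grip (16 mm in diameter), 90 mm from the pivot and moving with the lever; the grip covers 36 to 110 mm from the pivot. Clamped, this point is 130 mm above the table.
- bracket: aluminium bearing bracket with the brass bush, in the nest, axes as the fixture's, 67 mm high, 0.1 to 0.22 kg. Origin: underside, below the middle of the upright. Upright 34 mm wide (y), 10 mm thick (x), parallel sides to 50 mm up, round top. Foot 62 mm wide (y), 8 mm thick, x from -9 to +37 mm, with two 10 mm dowel holes.
- bush: brass flanged bush in the bracket's upright: flange 24 mm in diameter, 3 mm thick, bore 12 mm; it stands 3 mm out at the back. Origin: middle of the flange's front face, 8 mm toward the bracket's -x and 50 mm above its underside; axes as the bracket's, the flange looks along -x.
- camera: inspection camera's stand, fixed to the table: dark base plate 100 (x) x 84 (y) x 10 mm with a steel post 300 mm high. Origin: middle of the plate's underside; the camera looks toward its -x.
- camera_head: small camera on that stand, ring light 66 mm in diameter round its lens. Origin: middle of the front glass, 270 mm above the table, 50 mm toward -x of the stand's origin. It looks along its own -x, 0.26 rad (15 degrees) below level; its z is up in its picture, its y goes across. It reaches 90 mm behind the glass.
- spare_bracket: bystander: a second bracket like the first but with an empty 18 mm eye and no bush, standing on the table, not in the fixture. Origin as the bracket's.
- gauge_block: bystander: steel gauge block 22 x 56 x 12 mm with two slots, lying on the table. Origin: middle of its underside.
- hex_key: bystander: dark 6 mm hex key, 33 x 98 x 7 mm, lying on the table. Origin: middle of its underside.

How it is judged:
On the way, in this order (a step that is already met when the one before it is completed fails the run):
1. the clamp's lever is thrown back while the bracket still sits in its nest (value of joint clamp_handle above 1.05 rad and distance between bracket and nest below 0.006 m), for 0.2 s.
2. the bracket is lifted clear of the dowels (z of bracket in the frame of nest above 0.03 m and contact force between bracket and the fingers above 1 N), for 0.2 s.
At the end, for the whole second after the job is handed in: Bracket held in the fingers alone, still, over 120 mm up, clamp open: flange toward the lens, its face 108 to 132 mm from the glass and within 10 mm of the lens axis across and up the picture; bracket within 0.14 rad of square to the camera, foot down (x of bush in the frame of camera_head between -0.132 and -0.108 m and y of bush in the frame of camera_head between -0.01 and 0.01 m and z of bush in the frame of camera_head between -0.01 and 0.01 m and angle between the x axis of bracket and the x axis of camera_head, either way round below 0.14 rad and angle between the z axis of bracket and the z axis of camera_head, either way round below 0.14 rad and x of camera_head in the frame of bracket below -0.05 m and angle between bracket's own z axis and vertical below 0.6 rad and height (world z) of bracket above 0.12 m and contact force between bracket and the fingers above 1 N and contact force between bracket and fixture below 0.1 N and contact force between bracket and camera below 0.1 N and value of joint clamp_handle above 0.9 rad and linear speed of bracket below 0.02 m/s and angular speed of bracket below 0.15 rad/s); the arm keeps its last pose, push and grip.
It fails at once if the camera or its stand is touched (contact force between camera and anything else above 1 N).
It fails at once if the fingers press on the bush (contact force between bush and the fingers above 2 N).
It fails at once if a bystander is disturbed (distance of any of spare_bracket, gauge_block, hex_key from where it was at the start of the episode above 0.03 m).
It also fails if it takes over 51 s, if anything falls off the work surface, if the arm or the gripper's body presses on something with over 40 N, if the wrist force passes 120 N, or if a joint passes its speed limit or range.

## Working session

There is one attempt and no reset: what is moved stays moved. The work goes in short steps, Python scripts to look and compute and a shell command to move; the robot and the scene stay as the last step left them, time stands still between calls to the robot, and variables do not carry over. Pictures are saved under pics/ and viewed, and the job is handed in when it is done.

```bash
ls; mkdir -p pics; python3 - <<'E'
from workcell import env
import cv2,numpy as np
s=env.get_state(); print(s, env.tcp_to_grasp)
for n in("scene","top"):
    c=env.calibration(n); print(n,c)
    cv2.imwrite(f"pics/{n}0.png",env.read_camera(n))
E
```

```text
pics
{'clock': 0.0, 'joint_pos': array([-1.43556620e+00,  3.13985031e-01,  4.49878705e-02,  1.30355436e+00,
       -1.29089748e-05,  1.43119870e+00]), 'qvel': array([-0.00035147, -0.00091536, -0.00025579,  0.00039975, -0.00102476,
       -0.00042969]), 'tau': array([-1.17494288e-03, -4.80626822e+01,  2.98532903e+01,  1.93363521e-02,
       -4.68939311e-05,  9.84918728e-06]), 'tcp_pos': array([ 0.15596611, -0.55293714,  0.23042122]), 'orientation': array([-8.77607979e-04,  9.90573177e-01,  1.36981787e-01, -4.53802088e-06]), 'wrist_force': array([-0.18756947, -0.15850817,  0.43774326]), 'ft_torque': array([-0.01472927,  0.02726547, -0.06083961]), 'finger_gap': 0.08542541300391723} 0.0187
scene {'fx': 425.9537261788513, 'fy': 425.9537261788513, 'cx': 256.0480105974374, 'cy': 195.2238346437549, 'k1': -0.012916506713840826, 'R': array([[-0.88895819, -0.45784311,  0.01153378],
       [-0.27754044,  0.51850417, -0.80877978],
       [ 0.36431394, -0.72217249, -0.58799851]]), 't': array([0.47954914, 0.29147963, 0.86905311])}
top {'fx': 355.0666374464576, 'fy': 355.0666374464576, 'cx': 252.77831740850152, 'cy': 197.8810307224332, 'k1': -0.03628291955467599, 'R': array([[-0.02260632, -0.99888903, -0.04134793],
       [-0.98472511,  0.0293897 , -0.1716179 ],
       [ 0.17264244,  0.03683669, -0.98429551]]), 't': array([0.03327557, 0.57762263, 0.96048686])}
```

View pics/scene0.png

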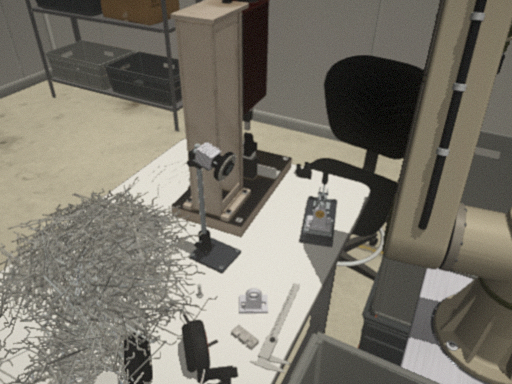

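View pics/top0.png

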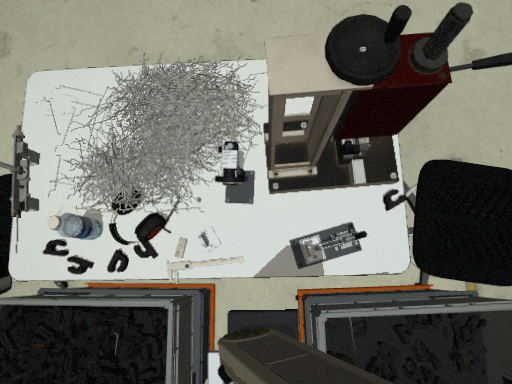

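The scene view shows the inspection camera at about (205,155) with its base at (215,250), the fixture at about (320,220) and the spare bracket at about (253,300). In the top view the fixture is near (328,245) and the camera near (235,170). I'll zoom in next.

```bash
python3 - <<'E'
import cv2,numpy as np
a=cv2.imread("pics/scene0.png");b=cv2.imread("pics/top0.png")
def crop(im,x0,y0,x1,y1,k): return cv2.resize(im[y0:y1,x0:x1],None,fx=k,fy=k,interpolation=cv2.INTER_CUBIC)
cv2.imwrite("pics/z1.png",crop(a,280,170,370,255,7))
cv2.imwrite("pics/z2.png",crop(b,280,210,380,280,8))
cv2.imwrite("pics/z3.png",crop(b,160,130,270,270,4))
cv2.imwrite("pics/z4.png",crop(a,170,130,290,355,2.6))
E
```

```text
(no output)
```

View pics/z1.png

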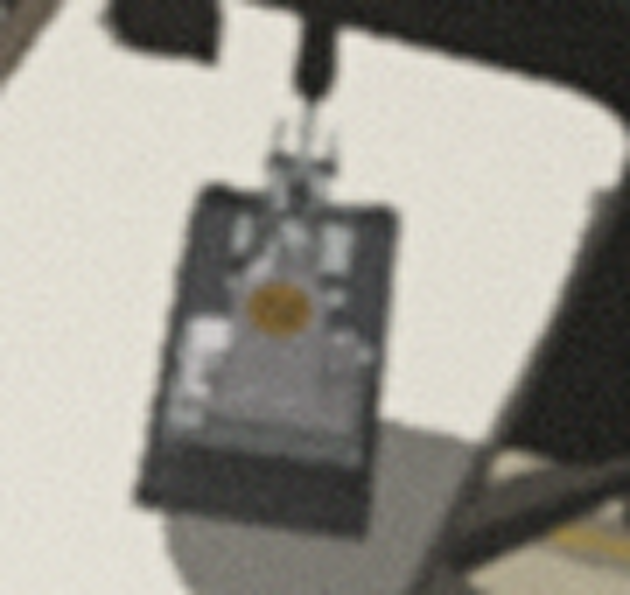

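View pics/z2.png

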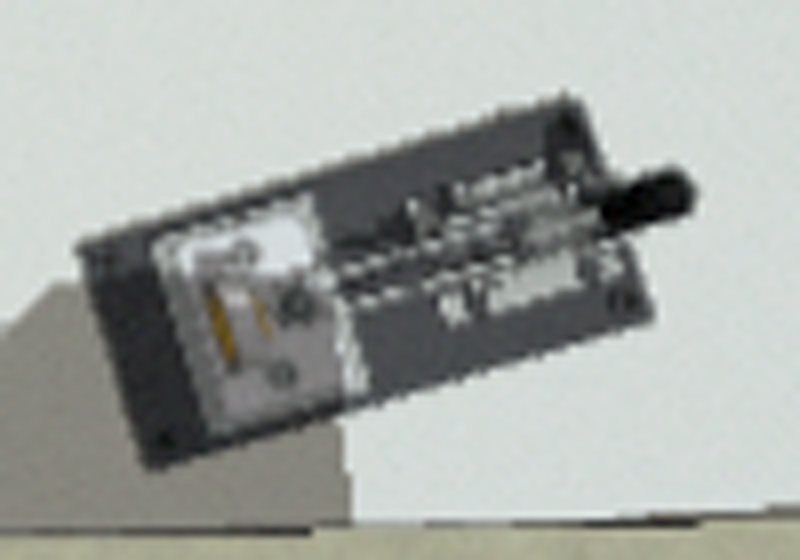

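View pics/z3.png

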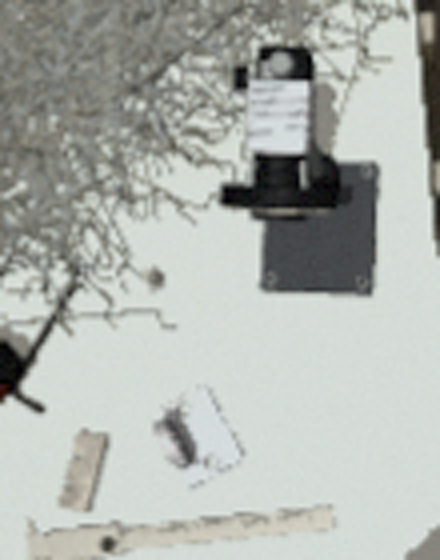

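View pics/z4.png

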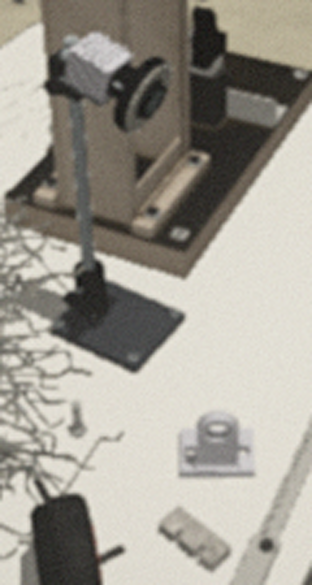

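```bash
cat > h.py <<'E'
import cv2,numpy as np
from workcell import env
from scipy.spatial.transform import Rotation as Ro
def K(c): return np.array([[c["fx"],0,c["cx"]],[0,c["fy"],c["cy"]],[0,0,1]])
def ray(n,px):
    c=env.calibration(n); p=cv2.undistortPoints(np.array(px,float).reshape(-1,1,2),K(c),np.array([c["k1"],0,0,0])).reshape(-1,2)
    R=np.array(c["R"]);t=np.array(c["t"]); d=np.c_[p,np.ones(len(p))]@R
    return -R.T@t, d/np.linalg.norm(d,axis=1)[:,None]
def onz(n,px,z):
    o,d=ray(n,px); return o+d*((z-o[2])/d[:,2])[:,None]
def two(pa,pb):
    o1,d1=ray("scene",[pa]);o2,d2=ray("top",[pb]); d1=d1[0];d2=d2[0]
    A=np.c_[d1,-d2]; s=np.linalg.lstsq(A,o2-o1,rcond=None)[0]
    p=o1+s[0]*d1;q=o2+s[1]*d2; return (p+q)/2,np.linalg.norm(p-q)
def proj(n,X):
    c=env.calibration(n); r=cv2.Rodrigues(np.array(c["R"]))[0]
    return cv2.projectPoints(np.array(X,float).reshape(-1,1,3),r,np.array(c["t"]),K(c),np.array([c["k1"],0,0,0]))[0].reshape(-1,2)
def tool():
    s=env.get_state(); q=s["orientation"]; return s,s["tcp_pos"],Ro.from_quat(np.r_[q[1:],q[0]]).as_matrix()
E
cat > m1.py <<'E'
from h import *
np.set_printoptions(precision=4,suppress=True)
for n in("top",):
    px=np.array([(80,248),(575,95),(652,318),(150,468)])/8+[280,210]
    P=onz(n,px,.015); print("fix",P, P.mean(0)); print([np.linalg.norm(P[i]-P[(i+1)%4]) for i in range(4)])
    for a,b in((0,1),(3,2)): d=P[b]-P[a];print("yaw",np.arctan2(d[1],d[0]))
px=np.array([(205,185),(398,208),(365,535),(138,500)])/7+[280,170]
P=onz("scene",px,.015);print("fix scene",P,P.mean(0)); print([np.linalg.norm(P[i]-P[(i+1)%4]) for i in range(4)])
for a,b in((3,0),(2,1)): d=P[b]-P[a];print("yaw",np.arctan2(d[1],d[0]))
# bush flange centre
f1=np.array([280,308])/7+[280,170]; f2=np.array([222,328])/8+[280,210]
print("bush",two(f1,f2))
# lever end
print("lever tip",two(np.array([318,25])/7+[280,170],np.array([675,193])/8+[280,210]))
# camera base, top visible corners
px=np.array([(262,285),(372,293),(378,163)])/4+[160,130]
P=onz("top",px,.01);print("cam base",P,np.linalg.norm(P[0]-P[1]),np.linalg.norm(P[1]-P[2]),"ctr",(P[0]+P[2])/2)
px=np.array([(135,370),(185,318)])/2.6+[170,130]; P=onz("scene",px,.01);print("cam base scene near",P)
# ring light
print("ring",two(np.array([152,97])/2.6+[170,130],np.array([283,200])/4+[160,130]))
E
python3 m1.py
```

```text
fix [[ 0.4554 -0.0849  0.015 ]
 [ 0.5056 -0.2655  0.015 ]
 [ 0.4251 -0.2874  0.015 ]
 [ 0.377  -0.1066  0.015 ]] [ 0.4408 -0.1861  0.015 ]
[np.float64(0.18747731696414352), np.float64(0.08339286840793113), np.float64(0.18707651431760183), np.float64(0.08133115000133262)]
yaw -1.2995260113446414
yaw -1.310539803991266
fix scene [[ 0.5019 -0.2634  0.015 ]
 [ 0.426  -0.2859  0.015 ]
 [ 0.3734 -0.0923  0.015 ]
 [ 0.4522 -0.0714  0.015 ]] [ 0.4384 -0.1782  0.015 ]
[np.float64(0.07913472334424541), np.float64(0.2006013479563598), np.float64(0.08151683411116993), np.float64(0.1983012388097186)]
yaw -1.3178146651301832
yaw -1.3057034408887658
bush (array([ 0.4247, -0.1277,  0.0743]), np.float64(0.0006407351522376033))
lever tip (array([ 0.4652, -0.276 ,  0.0979]), np.float64(0.002352184593528543))
cam base [[0.5777 0.1009 0.01  ]
 [0.5693 0.0194 0.01  ]
 [0.668  0.0126 0.01  ]] 0.08198642103348147 0.09891607675071526 ctr [0.6228 0.0568 0.01  ]
cam base scene near [[0.5737 0.1078 0.01  ]
 [0.5665 0.0279 0.01  ]]
ring (array([0.5798, 0.0576, 0.2704]), np.float64(0.0044827517655179885))
```

```bash
python3 - <<'E'
import cv2,numpy as np
a=cv2.imread("pics/scene0.png");b=cv2.imread("pics/top0.png")
def crop(im,x0,y0,x1,y1,k): return cv2.resize(im[y0:y1,x0:x1],None,fx=k,fy=k,interpolation=cv2.INTER_CUBIC)
cv2.imwrite("pics/z5.png",crop(a,180,135,250,275,4))
cv2.imwrite("pics/z6.png",crop(b,205,130,265,210,7))
from h import *
np.set_printoptions(precision=4,suppress=True)
print(onz("top",np.array([(675,193),(610,208)])/8+[280,210],.15))
E
```

```text
[[ 0.4607 -0.2622  0.15  ]
 [ 0.4566 -0.2417  0.15  ]]
```

View pics/z5.png

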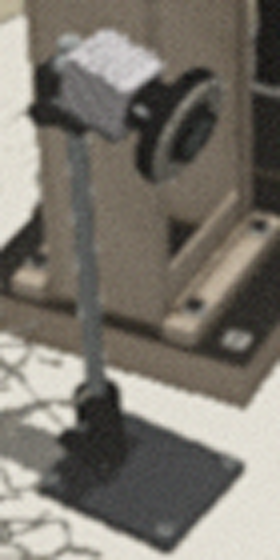

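View pics/z6.png

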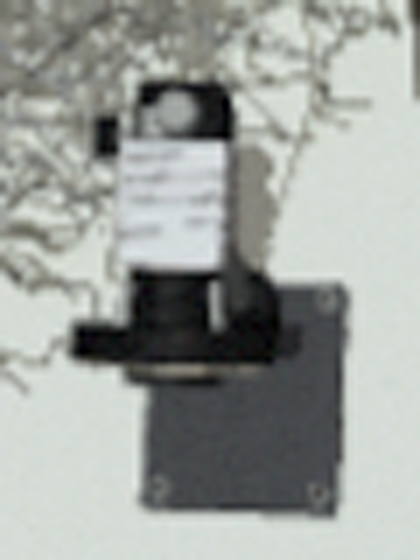

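```bash
cat > m2.py <<'E'
from h import *
np.set_printoptions(precision=4,suppress=True)
c=np.array([(345,287),(335,515),(140,508)])/7+[205,130]
P=onz("top",c,.01);print(P,[np.linalg.norm(P[i]-P[i+1]) for i in(0,1)],(P[0]+P[2])/2)
d=P[0]-P[1];print("yaw",np.arctan2(d[1],d[0])); d=P[2]-P[1];print("yaw",np.arctan2(-d[0],d[1]))
c=np.array([(330,302),(318,492),(158,490)])/7+[205,130]
P=onz("top",c,.01);d=P[0]-P[1];print("screws yaw",np.arctan2(d[1],d[0]));d=P[2]-P[1];print(np.arctan2(-d[0],d[1]),(P[0]+P[2])/2)
c=np.array([(242,463),(165,550),(42,490)])/4+[180,135]
P=onz("scene",c,.01);print("scene",P,[np.linalg.norm(P[i]-P[i+1]) for i in(0,1)],(P[0]+P[2])/2)
d=P[1]-P[0];print("yaw",np.arctan2(-d[0],d[1])); d=P[2]-P[1];print("yaw",np.arctan2(d[1],d[0]))
def model(h,yaw):
    u=np.array([np.cos(yaw)*np.cos(.26),np.sin(yaw)*np.cos(.26),np.sin(.26)]);y=np.array([-np.sin(yaw),np.cos(yaw),0]);z=np.cross(u,y)
    t=np.linspace(0,2*np.pi,40)
    return [h]+[h+.033*(np.cos(a)*y+np.sin(a)*z) for a in t]
a=cv2.imread("pics/scene0.png");b=cv2.imread("pics/top0.png")
import sys
h=np.array([float(v) for v in sys.argv[1:4]]);yaw=float(sys.argv[4])
for im,n,r in((a,"scene",(180,135,250,200,8)),(b,"top",(205,130,265,210,7))):
    x0,y0,x1,y1,k=r
    I=cv2.resize(im[y0:y1,x0:x1],None,fx=k,fy=k,interpolation=cv2.INTER_CUBIC)
    for p in proj(n,model(h,yaw)): cv2.circle(I,tuple(int(v) for v in ((p-[x0,y0]+.5)*k-.5)),2,(0,0,255),-1)
    cv2.imwrite(f"pics/{sys.argv[5]}_{n}.png",I)
E
python3 m2.py .576 .0595 .270 -.075 o1
```

```text
[[0.6672 0.0133 0.01  ]
 [0.5684 0.0198 0.01  ]
 [0.5738 0.1024 0.01  ]] [np.float64(0.09909897049641908), np.float64(0.08281582147635756)] [0.6205 0.0579 0.01  ]
yaw -0.06601802426939556
yaw -0.06539137350787862
screws yaw -0.0837886811679774
-0.04218572121383001 [0.6211 0.0573 0.01  ]
scene [[0.5706 0.0239 0.01  ]
 [0.5748 0.109  0.01  ]
 [0.6662 0.1014 0.01  ]] [np.float64(0.08528051535967517), np.float64(0.09173273289622783)] [0.6184 0.0626 0.01  ]
yaw -0.049628583834717396
yaw -0.08327803443904856
```

View pics/o1_scene.png

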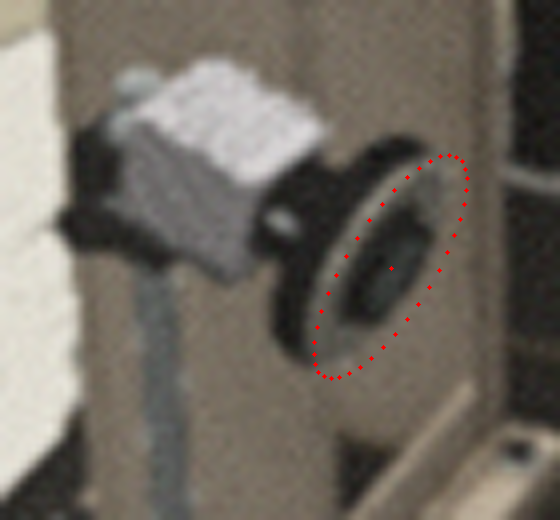

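View pics/o1_top.png

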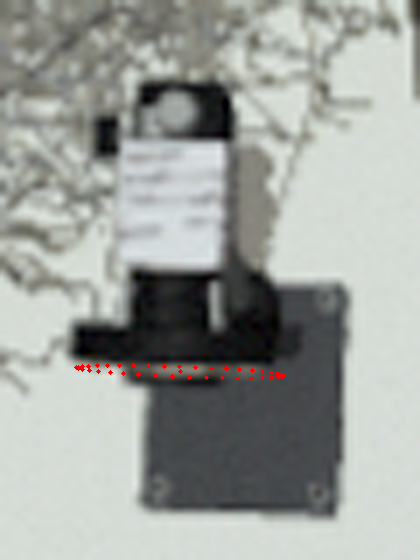

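```bash
cat > go.py <<'E'
# how far to a target TCP (x y z) and tool-x yaw, in tool axes, units of 20mm / 6deg
from h import *
import sys
np.set_printoptions(precision=4,suppress=True)
t=np.array([float(v) for v in sys.argv[1:4]]); s,p,R=tool()
yaw=np.arctan2(R[1,0],R[0,0]); print("t",s["clock"],"tcp",p,"yaw",yaw,"tilt",np.arccos(-R[2,2]),"gap",s["finger_gap"],"q",s["joint_pos"])
print("F",s["wrist_force"],"units",R.T@(t-p)/.02)
if len(sys.argv)>4:
    d=float(sys.argv[4])-yaw; print("roll units",-np.degrees(d)/6, -np.degrees(d-2*np.pi)/6,-np.degrees(d+2*np.pi)/6)
E
python3 go.py .461 -.262 .23 -1.306
```

```text
t 0.1 tcp [ 0.156  -0.553   0.2305] yaw 0.27477019456552343 tilt 0.001657916901838592 gap 0.08562785756574984 q [-1.4356  0.3139  0.0451  1.3036  0.      1.4312]
F [ 0.7526 -0.8853  0.8437] units [18.6277 -9.8647  0.0457]
roll units 15.095243421446412 75.09524342144643 -44.90475657855358
```

```bash
python3 -m handwheel '[{"dx":0.98,"dy":-0.52},{"dx":0.98,"dy":-0.52},{"dx":0.98,"dy":-0.52},{"dx":0.98,"dy":-0.52},{"dx":0.98,"dy":-0.52},{"dx":0.98,"dy":-0.52},{"dx":0.98,"dy":-0.52},{"dx":0.98,"dy":-0.52}]' 0 20
python3 -m handwheel '[{"dx":0.98,"dy":-0.52},{"dx":0.98,"dy":-0.52},{"dx":0.98,"dy":-0.52},{"dx":0.98,"dy":-0.52},{"dx":0.98,"dy":-0.52},{"dx":0.98,"dy":-0.52},{"dx":0.98,"dy":-0.52},{"dx":0.98,"dy":-0.52}]'
python3 -m handwheel '[{"dx":0.98,"dy":-0.52},{"dx":0.98,"dy":-0.52},{"dx":0.98,"dy":-0.52},{"roll":-1},{"roll":-1},{"roll":-1},{"roll":-1},{"roll":-1}]'
python3 go.py .461 -.262 .23 -1.306
```

```text
t 0.1 tcp [ 0.156  -0.553   0.2305] yaw 0.27477019456552343 tilt 0.001657916901838592 gap 0.08562785756574984 q [-1.4356  0.3139  0.0451  1.3036  0.      1.4312]
F [ 0.7526 -0.8853  0.8437] units [18.6277 -9.8647  0.0457]
roll units 15.095243421446412 75.09524342144643 -44.90475657855358invalid input at $[0]: expected keys dx, dy, dz, roll
invalid input at $[0]: expected keys dx, dy, dz, roll
invalid input at $[0]: expected keys dx, dy, dz, roll
```

```bash
python3 -m handwheel '[{"dx":0.98,"dy":-0.52,"dz":0,"roll":0},{"dx":0.98,"dy":-0.52,"dz":0,"roll":0},{"dx":0.98,"dy":-0.52,"dz":0,"roll":0},{"dx":0.98,"dy":-0.52,"dz":0,"roll":0},{"dx":0.98,"dy":-0.52,"dz":0,"roll":0},{"dx":0.98,"dy":-0.52,"dz":0,"roll":0},{"dx":0.98,"dy":-0.52,"dz":0,"roll":0},{"dx":0.98,"dy":-0.52,"dz":0,"roll":0}]' 0 20
python3 go.py .461 -.262 .23 -1.306
```

```text
clock: 0.77
tcp_pos: [0.2849, -0.4297, 0.2309]
orientation: [-0.0, 0.991, 0.137, -0.0]
wrist_force: [0.1, -0.4, 0.2]
finger_gap: 0.0849
t 0.7667 tcp [ 0.2849 -0.4297  0.2309] yaw 0.2746560760035001 tilt 0.0008044684154268925 gap 0.08485338011789628 q [-1.1412  0.1988 -0.1061  1.2667 -0.      1.7258]
F [ 0.0547 -0.4223  0.1782] units [10.7503 -5.6842  0.0482]
roll units 15.09415366945174 75.09415366945173 -44.905846330548265
```

Tracking is good. Next is the rest of the shift, then the roll.

```bash
python3 -m handwheel '[{"dx":0.98,"dy":-0.52,"dz":0,"roll":0},{"dx":0.98,"dy":-0.52,"dz":0,"roll":0},{"dx":0.98,"dy":-0.52,"dz":0,"roll":0},{"dx":0.98,"dy":-0.52,"dz":0,"roll":0},{"dx":0.98,"dy":-0.52,"dz":0,"roll":0},{"dx":0.98,"dy":-0.52,"dz":0,"roll":0},{"dx":0.98,"dy":-0.52,"dz":0,"roll":0},{"dx":0.98,"dy":-0.52,"dz":0,"roll":0}]' >/dev/null
python3 -m handwheel '[{"dx":0.98,"dy":-0.52,"dz":0,"roll":0},{"dx":0.98,"dy":-0.52,"dz":0,"roll":0},{"dx":0.98,"dy":-0.52,"dz":0,"roll":0},{"dx":0,"dy":0,"dz":0,"roll":-1},{"dx":0,"dy":0,"dz":0,"roll":-1},{"dx":0,"dy":0,"dz":0,"roll":-1},{"dx":0,"dy":0,"dz":0,"roll":-1},{"dx":0,"dy":0,"dz":0,"roll":-1}]' >/dev/null
python3 -m handwheel '[{"dx":0,"dy":0,"dz":0,"roll":-1},{"dx":0,"dy":0,"dz":0,"roll":-1},{"dx":0,"dy":0,"dz":0,"roll":-1},{"dx":0,"dy":0,"dz":0,"roll":-1},{"dx":0,"dy":0,"dz":0,"roll":-1},{"dx":0,"dy":0,"dz":0,"roll":-1},{"dx":0,"dy":0,"dz":0,"roll":-1},{"dx":0,"dy":0,"dz":0,"roll":-1}]' 
python3 go.py .461 -.262 .23 -1.306
```

```text
clock: 2.77
tcp_pos: [0.4606, -0.262, 0.2308]
orientation: [-0.0, 0.682, 0.732, -0.0]
wrist_force: [-0.7, -0.3, 0.3]
finger_gap: 0.0856
t 2.7667 tcp [ 0.4606 -0.262   0.2308] yaw 1.6413527945126059 tilt 0.0009383954937589742 gap 0.08556646858883002 q [-0.6687  0.2265 -0.0711  1.2741 -0.0001  0.8315]
F [-0.7184 -0.2925  0.2811] units [-0.0005  0.0212  0.0421]
roll units 28.14514597694355 88.14514597694354 -31.85485402305645
```

```bash
for i in 1; do :; done
python3 -m handwheel '[{"dx":0,"dy":0,"dz":0,"roll":-1},{"dx":0,"dy":0,"dz":0,"roll":-1},{"dx":0,"dy":0,"dz":0,"roll":-1},{"dx":0,"dy":0,"dz":0,"roll":-1},{"dx":0,"dy":0,"dz":0,"roll":-1},{"dx":0,"dy":0,"dz":0,"roll":-1},{"dx":0,"dy":0,"dz":0,"roll":-1},{"dx":0,"dy":0,"dz":0,"roll":-1}]' >/dev/null
python3 -m handwheel '[{"dx":0,"dy":0,"dz":0,"roll":-1},{"dx":0,"dy":0,"dz":0,"roll":-1},{"dx":0,"dy":0,"dz":0,"roll":-1},{"dx":0,"dy":0,"dz":0,"roll":-1},{"dx":0,"dy":0,"dz":0,"roll":-1},{"dx":0,"dy":0,"dz":0,"roll":-1},{"dx":0,"dy":0,"dz":0,"roll":-1},{"dx":0,"dy":0,"dz":0,"roll":-1}]' >/dev/null
python3 -m handwheel '[{"dx":0,"dy":0,"dz":0,"roll":-1},{"dx":0,"dy":0,"dz":0,"roll":-1},{"dx":0,"dy":0,"dz":0,"roll":-1},{"dx":0,"dy":0,"dz":0,"roll":-1},{"dx":0,"dy":0,"dz":0,"roll":-1},{"dx":0,"dy":0,"dz":0,"roll":-1},{"dx":0,"dy":0,"dz":0,"roll":-1},{"dx":0,"dy":0,"dz":0,"roll":-1}]' >/dev/null
python3 -m handwheel '[{"dx":0,"dy":0,"dz":0,"roll":-1},{"dx":0,"dy":0,"dz":0,"roll":-1},{"dx":0,"dy":0,"dz":0,"roll":-1},{"dx":0,"dy":0,"dz":0,"roll":-1},{"dx":0,"dy":0,"dz":0,"roll":-1},{"dx":0,"dy":0,"dz":0,"roll":-1},{"dx":0,"dy":0,"dz":0,"roll":-1},{"dx":0,"dy":0,"dz":0,"roll":0}]'
python3 go.py .461 -.262 .111 -1.306
python3 - <<'E'
from h import *
im=env.read_camera("top");cv2.imwrite("pics/t2.png",cv2.resize(im[190:290,260:400],None,fx=5,fy=5,interpolation=cv2.INTER_CUBIC))
im=env.read_camera("scene");cv2.imwrite("pics/s2.png",cv2.resize(im[110:260,260:400],None,fx=4,fy=4,interpolation=cv2.INTER_CUBIC))
E
```

```text
clock: 5.43
tcp_pos: [0.4606, -0.262, 0.2308]
orientation: [0.0, 0.765, -0.644, -0.0]
wrist_force: [-0.1, -0.3, 0.2]
finger_gap: 0.085
t 5.4333 tcp [ 0.4606 -0.262   0.2308] yaw -1.3981389895237513 tilt 0.0009380622008530885 gap 0.08500218233930708 q [-0.6688  0.2265 -0.0711  1.2742 -0.0001 -2.4122]
F [-0.1483 -0.2847  0.2359] units [ 0.0057 -0.0255  5.9924]
roll units -0.8798625380518419 59.12013746194816 -60.87986253805184
```

View pics/t2.png

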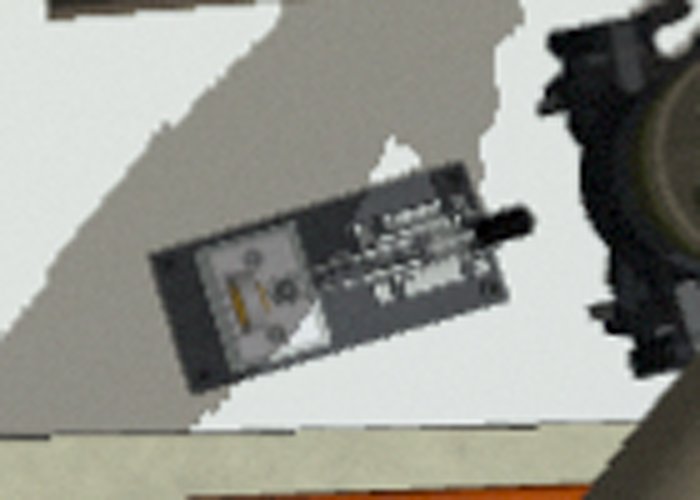

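View pics/s2.png

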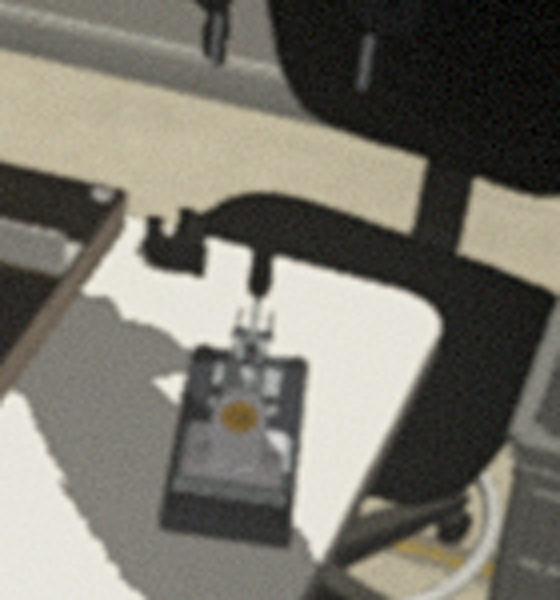

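```bash
python3 - <<'E'
from h import *
s,p,R=tool()
for n,o,k in(("top",[260,190],5),("scene",[260,110],4)):
    X=[p,p+R@[0,.05,-.013],p+R@[0,-.05,-.013],[.461,-.262,.15],[.461,-.262,.13],[.461,-.262,.04]]
    print(n,((proj(n,X)-o)*k).round())
    c=env.calibration(n);print(-np.array(c["R"]).T@c["t"])
E
```

```text
top [[569. 208.]
 [605. 317.]
 [551.  97.]
 [521. 220.]
 [511. 223.]
 [469. 234.]]
[ 0.40373095 -0.01911872  1.04590916]
scene [[285.  93.]
 [367.  86.]
 [210.  63.]
 [271. 201.]
 [267. 226.]
 [253. 334.]]
[0.19058836 0.69603112 0.74121375]
```

```bash
python3 -m handwheel '[{"dx":0,"dy":0,"dz":0,"roll":-0.88},{"dx":0,"dy":0,"dz":1,"roll":0},{"dx":0,"dy":0,"dz":1,"roll":0},{"dx":0,"dy":0,"dz":1,"roll":0},{"dx":0,"dy":0,"dz":1,"roll":0},{"dx":0,"dy":0,"dz":1,"roll":0},{"dx":0,"dy":0,"dz":1,"roll":0},{"dx":0,"dy":0,"dz":0,"roll":0}]' 
python3 -m handwheel '[{"dx":0,"dy":0,"dz":0,"roll":0},{"dx":0,"dy":0,"dz":0,"roll":0},{"dx":0,"dy":0,"dz":0,"roll":0},{"dx":0,"dy":0,"dz":0,"roll":0},{"dx":0,"dy":0,"dz":0,"roll":0},{"dx":0,"dy":0,"dz":0,"roll":0},{"dx":0,"dy":0,"dz":0,"roll":0},{"dx":0,"dy":0,"dz":0,"roll":0}]' 255 20
python3 go.py .461 -.262 .111 -1.306
python3 - <<'E'
from h import *
im=env.read_camera("scene");cv2.imwrite("pics/s3.png",cv2.resize(im[110:260,260:400],None,fx=4,fy=4,interpolation=cv2.INTER_CUBIC))
E
```

```text
clock: 6.2
tcp_pos: [0.4584, -0.2604, 0.1074]
orientation: [0.0, 0.793, -0.61, -0.004]
wrist_force: [-0.3, -0.2, -0.1]
finger_gap: 0.0851
clock: 6.87
tcp_pos: [0.4622, -0.2625, 0.1123]
orientation: [-0.001, 0.794, -0.608, 0.001]
wrist_force: [4.5, 1.3, 4.5]
finger_gap: 0.0161
t 6.8667 tcp [ 0.4622 -0.2625  0.1123] yaw -1.3081900506917665 tilt 0.0030925190637374083 gap 0.01606509530500767 q [-0.6683  0.2943 -0.2816  0.992   0.0013 -2.5017]
F [4.5473 1.3254 4.4698] units [-0.0378  0.0502  0.0645]
roll units -0.020913443592987576 59.97908655640702 -60.02091344359298
```

View pics/s3.png

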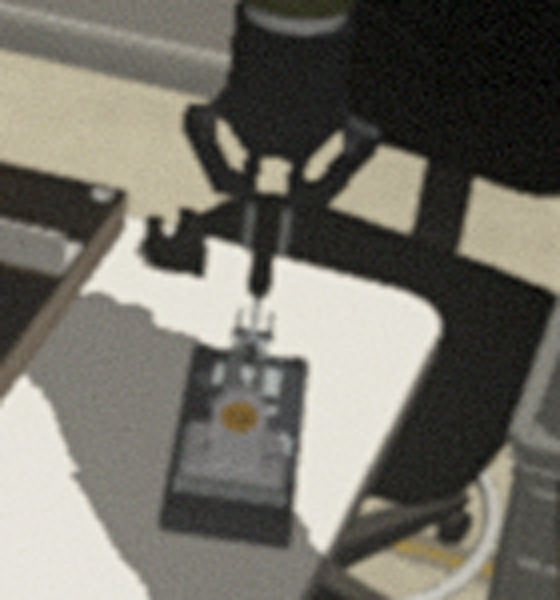

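```bash
python3 -m handwheel '[{"dx":0.34,"dy":0,"dz":0.01,"roll":0},{"dx":0.34,"dy":0,"dz":0.04,"roll":0},{"dx":0.335,"dy":0,"dz":0.065,"roll":0},{"dx":0.33,"dy":0,"dz":0.09,"roll":0},{"dx":0.32,"dy":0,"dz":0.11,"roll":0},{"dx":0.31,"dy":0,"dz":0.14,"roll":0},{"dx":0.30,"dy":0,"dz":0.16,"roll":0},{"dx":0.285,"dy":0,"dz":0.18,"roll":0}]' 
python3 go.py .461 -.262 .111 -1.306
```

```text
clock: 7.58
tcp_pos: [0.4755, -0.3123, 0.0964]
orientation: [-0.001, 0.794, -0.608, 0.001]
wrist_force: [4.1, 2.2, 5.1]
finger_gap: 0.0158
t 7.5833 tcp [ 0.4755 -0.3123  0.0964] yaw -1.3081287207131072 tilt 0.003065915109078747 gap 0.015760978616231897 q [-0.7229  0.3739 -0.2085  0.9856  0.0012 -2.5563]
F [4.0777 2.1509 5.0589] units [-2.617   0.0457 -0.7361]
roll units -0.02032778543718598 59.97967221456282 -60.02032778543718
```

```bash
python3 -m handwheel '[{"dx":0.275,"dy":0,"dz":0.2,"roll":0},{"dx":0.255,"dy":0,"dz":0.22,"roll":0},{"dx":0.24,"dy":0,"dz":0.24,"roll":0},{"dx":0.22,"dy":0,"dz":0.26,"roll":0},{"dx":0.2,"dy":0,"dz":0.27,"roll":0},{"dx":0.18,"dy":0,"dz":0.29,"roll":0},{"dx":0.16,"dy":0,"dz":0.3,"roll":0},{"dx":0.13,"dy":0,"dz":0.31,"roll":0}]' 
python3 -m handwheel '[{"dx":0.08,"dy":0,"dz":0.21,"roll":0},{"dx":0,"dy":0,"dz":0,"roll":0},{"dx":0,"dy":0,"dz":0,"roll":0}]' 
python3 go.py .461 -.262 .111 -1.306
python3 - <<'E'
from h import *
im=env.read_camera("scene");cv2.imwrite("pics/s4.png",cv2.resize(im[110:260,260:400],None,fx=4,fy=4,interpolation=cv2.INTER_CUBIC))
E
```

```text
clock: 8.25
tcp_pos: [0.4847, -0.3461, 0.0549]
orientation: [0.001, 0.793, -0.609, 0.003]
wrist_force: [4.5, -3.5, 4.8]
finger_gap: 0.0158
clock: 8.5
tcp_pos: [0.4851, -0.3479, 0.0502]
orientation: [0.001, 0.793, -0.609, 0.003]
wrist_force: [7.0, -5.3, 0.3]
finger_gap: 0.0164
t 8.5 tcp [ 0.4851 -0.3479  0.0502] yaw -1.3090878643336512 tilt 0.005878741304212407 gap 0.016448275058348727 q [-0.7562  0.4619 -0.1961  0.9069 -0.0007 -2.5887]
F [ 7.0314 -5.2605  0.3375] units [-4.4462  0.0471 -3.0635]
roll units -0.029486932337864605 59.97051306766213 -60.02948693233785
```

View pics/s4.png

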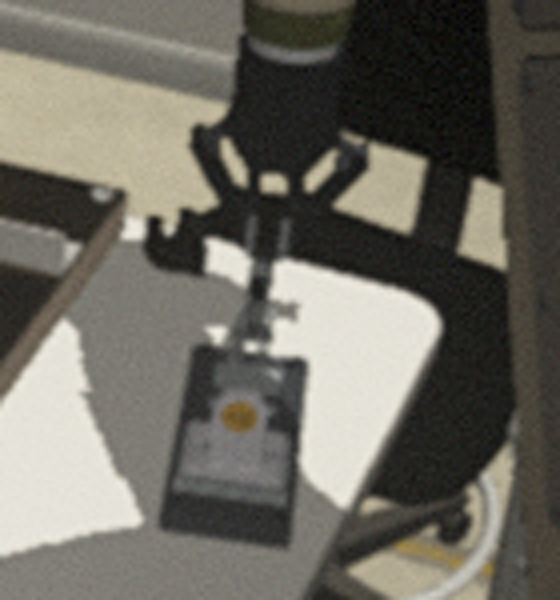

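```bash
python3 -m handwheel '[{"dx":0,"dy":0,"dz":0,"roll":0},{"dx":0,"dy":0,"dz":0,"roll":0},{"dx":0,"dy":0,"dz":0,"roll":0},{"dx":0,"dy":0,"dz":0,"roll":0},{"dx":0,"dy":0,"dz":0,"roll":0},{"dx":0,"dy":0,"dz":-0.5,"roll":0},{"dx":0,"dy":0,"dz":-1,"roll":0},{"dx":0,"dy":0,"dz":-1,"roll":0}]' 0
python3 -m handwheel '[{"dx":0,"dy":0,"dz":-1,"roll":0},{"dx":0,"dy":0,"dz":-1,"roll":0},{"dx":0,"dy":0,"dz":-1,"roll":0},{"dx":0,"dy":0,"dz":-1,"roll":0},{"dx":0,"dy":0,"dz":-1,"roll":0},{"dx":0,"dy":0,"dz":-1,"roll":0},{"dx":0,"dy":0,"dz":0,"roll":0}]'
python3 go.py .4268 -.1354 .2 -1.306
python3 - <<'E'
from h import *
im=env.read_camera("top");cv2.imwrite("pics/t5.png",cv2.resize(im[190:290,260:400],None,fx=5,fy=5,interpolation=cv2.INTER_CUBIC))
E
```

```text
clock: 9.22
tcp_pos: [0.4824, -0.3447, 0.0997]
orientation: [-0.0, 0.793, -0.609, -0.001]
wrist_force: [0.7, 0.3, 0.8]
finger_gap: 0.0857
clock: 9.8
tcp_pos: [0.4845, -0.3466, 0.2248]
orientation: [0.0, 0.794, -0.609, 0.004]
wrist_force: [0.6, 0.5, 0.0]
finger_gap: 0.0852
t 9.8 tcp [ 0.4845 -0.3466  0.2248] yaw -1.3085008845743067 tilt 0.007544425449662767 gap 0.08522364329756972 q [-0.7555  0.3493  0.081   1.295  -0.0002 -2.5887]
F [0.6455 0.4919 0.0335] units [-10.955    0.0541   1.1672]
roll units -0.023881688526190322 59.97611831147381 -60.02388168852619
```

View pics/t5.png

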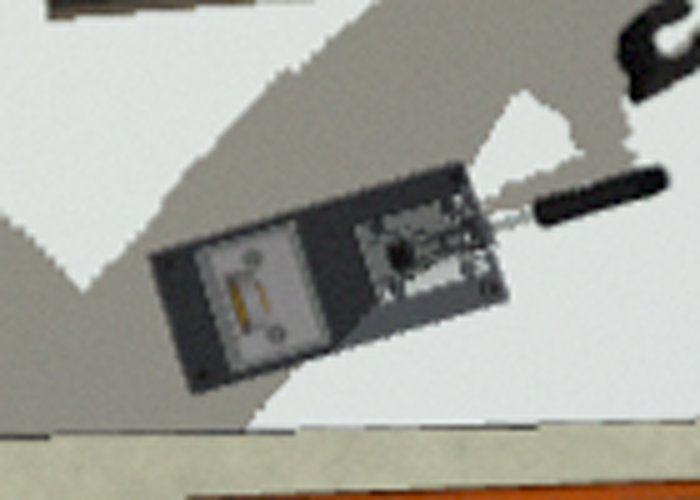

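```bash
python3 -m handwheel '[{"dx":-1,"dy":0,"dz":0,"roll":0},{"dx":-1,"dy":0,"dz":0,"roll":0},{"dx":-1,"dy":0,"dz":0,"roll":0},{"dx":-1,"dy":0,"dz":0,"roll":0},{"dx":-1,"dy":0,"dz":0,"roll":0},{"dx":-1,"dy":0,"dz":0,"roll":0},{"dx":-1,"dy":0,"dz":0,"roll":0},{"dx":-1,"dy":0,"dz":0,"roll":0}]' 0
python3 -m handwheel '[{"dx":-1,"dy":0,"dz":0,"roll":0},{"dx":-1,"dy":0,"dz":0,"roll":0},{"dx":-0.95,"dy":0.05,"dz":0,"roll":0},{"dx":0,"dy":0,"dz":0,"roll":0},{"dx":0,"dy":0,"dz":0,"roll":0}]'
python3 go.py .4268 -.1354 .045 -1.306
python3 - <<'E'
from h import *
o=[260,190];k=5
print(((proj("top",[[.4247,-.1277,.087],[.4268,-.1354,.092],[.4268,-.1354,.085]])-o)*k).round())
x=np.array([np.cos(-1.306),np.sin(-1.306),0]);y=np.array([-x[1],x[0],0])
B=np.array([.4268,-.1354,.033])
C=[B+a*x+b*y for a in(-.009,.037) for b in(-.031,.031)]
print("foot top corners",((proj("top",C)-o)*k).round()); print("holes",((proj("top",[B+.014*x+b*y for b in(-.022,.022)])-o)*k).round())
E
```

```text
clock: 10.52
tcp_pos: [0.4406, -0.1895, 0.2185]
orientation: [0.0, 0.793, -0.609, -0.001]
wrist_force: [-0.1, -0.2, 0.1]
finger_gap: 0.0857
clock: 10.93
tcp_pos: [0.4249, -0.1333, 0.219]
orientation: [0.0, 0.794, -0.608, -0.0]
wrist_force: [0.0, 0.5, -0.2]
finger_gap: 0.0854
t 10.9333 tcp [ 0.4249 -0.1333  0.219 ] yaw -1.3069772984551173 tilt 0.0006046057162048592 gap 0.08539297395943456 q [-0.4845  0.0678 -0.2887  1.2148 -0.0004 -2.3191]
F [ 0.0056  0.5276 -0.2419] units [ 0.1264 -0.0721  8.7006]
roll units -0.009332512800479396 59.99066748719952 -60.00933251280048
[[241. 304.]
 [257. 299.]
 [255. 300.]]
foot top corners [[246. 360.]
 [212. 254.]
 [324. 336.]
 [290. 230.]]
holes [[280. 333.]
 [256. 257.]]
```

```bash
python3 -m handwheel '[{"dx":0.08,"dy":-0.07,"dz":1,"roll":0},{"dx":0,"dy":0,"dz":1,"roll":0},{"dx":0,"dy":0,"dz":1,"roll":0},{"dx":0,"dy":0,"dz":1,"roll":0},{"dx":0,"dy":0,"dz":1,"roll":0},{"dx":0,"dy":0,"dz":1,"roll":0},{"dx":0,"dy":0,"dz":1,"roll":0},{"dx":0,"dy":0,"dz":1,"roll":0}]' 0
python3 -m handwheel '[{"dx":0,"dy":0,"dz":0.6,"roll":0},{"dx":0,"dy":0,"dz":0,"roll":0},{"dx":0,"dy":0,"dz":0,"roll":0}]'
python3 go.py .4268 -.1354 .045 -1.306
python3 - <<'E'
from h import *
im=env.read_camera("scene");cv2.imwrite("pics/s6.png",cv2.resize(im[110:260,260:400],None,fx=4,fy=4,interpolation=cv2.INTER_CUBIC))
E
```

```text
clock: 11.6
tcp_pos: [0.4273, -0.1363, 0.0581]
orientation: [0.0, 0.793, -0.609, 0.0]
wrist_force: [0.3, -0.1, -0.2]
finger_gap: 0.0854
clock: 11.85
tcp_pos: [0.4267, -0.1357, 0.0467]
orientation: [0.0, 0.793, -0.609, -0.001]
wrist_force: [-0.0, -0.9, 0.2]
finger_gap: 0.0855
t 11.85 tcp [ 0.4267 -0.1357  0.0467] yaw -1.3094970251642337 tilt 0.001978702498841069 gap 0.08545381681517156 q [-0.4873  0.221  -0.5689  0.7829 -0.0003 -2.3194]
F [-0.0009 -0.909   0.1528] units [-0.0115 -0.0099  0.0835]
roll units -0.033394130460272134 59.96660586953973 -60.03339413046027
```

View pics/s6.png

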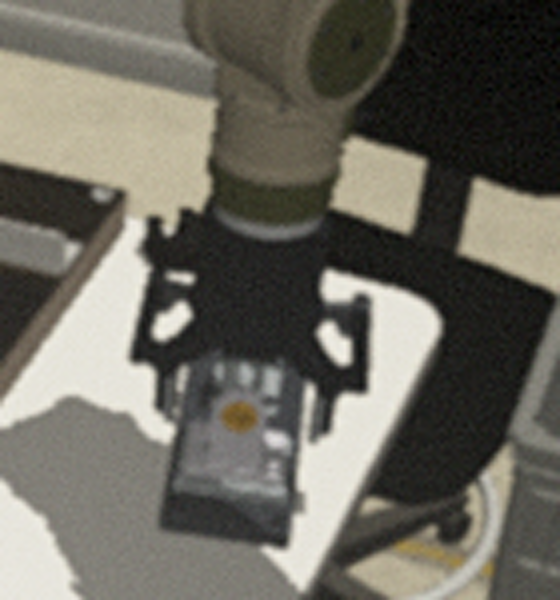

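```bash
python3 -m handwheel '[{"dx":0,"dy":0,"dz":0,"roll":0},{"dx":0,"dy":0,"dz":0,"roll":0},{"dx":0,"dy":0,"dz":0,"roll":0},{"dx":0,"dy":0,"dz":0,"roll":0},{"dx":0,"dy":0,"dz":0,"roll":0},{"dx":0,"dy":0,"dz":0,"roll":0},{"dx":0,"dy":0,"dz":0,"roll":0}]' 255 20
python3 go.py .4268 -.1354 .045 -1.306
python3 - <<'E'
from h import *
im=env.read_camera("scene");cv2.imwrite("pics/s7.png",cv2.resize(im[110:260,260:400],None,fx=4,fy=4,interpolation=cv2.INTER_CUBIC))
E
```

```text
clock: 12.48
tcp_pos: [0.4276, -0.1355, 0.0481]
orientation: [-0.0, 0.794, -0.609, 0.001]
wrist_force: [-0.7, -0.3, 5.7]
finger_gap: 0.0336
t 12.4833 tcp [ 0.4276 -0.1355  0.0481] yaw -1.3084525855162932 tilt 0.0013423103383878752 gap 0.03360482676508579 q [-0.486   0.2182 -0.5685  0.7828 -0.0002 -2.3191]
F [-0.7052 -0.2904  5.6893] units [-0.0132  0.0388  0.1531]
roll units -0.023420466496418355 59.97657953350358 -60.02342046649642
```

View pics/s7.png

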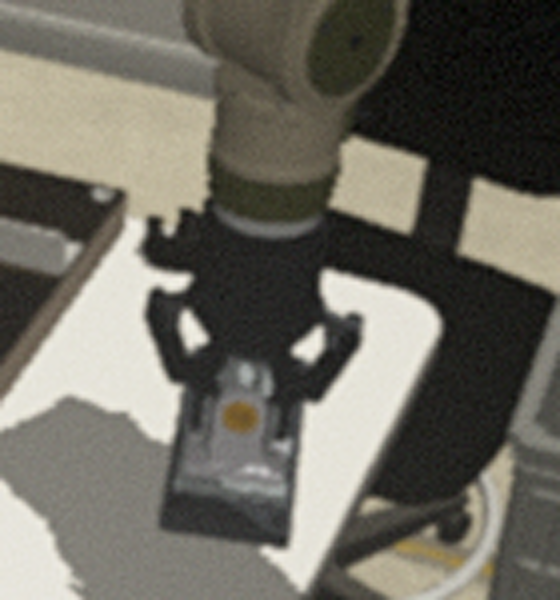

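```bash
python3 -m handwheel '[{"dx":0,"dy":0,"dz":-0.3,"roll":0},{"dx":0,"dy":0,"dz":-0.3,"roll":0},{"dx":0,"dy":0,"dz":-0.4,"roll":0},{"dx":0,"dy":0,"dz":-0.5,"roll":0},{"dx":0,"dy":0,"dz":-0.5,"roll":0},{"dx":0,"dy":0,"dz":-0.3,"roll":0},{"dx":0,"dy":0,"dz":0,"roll":0},{"dx":0,"dy":0,"dz":0,"roll":0}]' 255 20
python3 -m handwheel '[{"dx":0,"dy":0,"dz":0,"roll":0},{"dx":0,"dy":0,"dz":0,"roll":0},{"dx":0,"dy":0,"dz":0,"roll":0},{"dx":-0.5,"dy":0,"dz":0,"roll":0},{"dx":-1,"dy":0,"dz":0,"roll":0},{"dx":-1,"dy":0,"dz":0,"roll":0},{"dx":-1,"dy":0,"dz":0,"roll":0},{"dx":-0.8,"dy":0,"dz":0,"roll":0}]'
python3 go.py .4268 -.1354 .033 -1.306
python3 - <<'E'
from h import *
im=env.read_camera("scene");cv2.imwrite("pics/s8.png",cv2.resize(im[110:260,260:400],None,fx=4,fy=4,interpolation=cv2.INTER_CUBIC))
E
```

```text
clock: 13.2
tcp_pos: [0.4274, -0.1354, 0.0938]
orientation: [-0.0, 0.793, -0.609, 0.0]
wrist_force: [-0.5, -0.1, -2.4]
finger_gap: 0.0335
clock: 13.87
tcp_pos: [0.4035, -0.0504, 0.093]
orientation: [0.0, 0.794, -0.608, -0.001]
wrist_force: [0.0, -0.2, -1.6]
finger_gap: 0.034
t 13.8667 tcp [ 0.4035 -0.0504  0.093 ] yaw -1.3083387061982252 tilt 0.0015797362228277183 gap 0.033953965020422076 q [-0.3225  0.0907 -0.5939  0.8877  0.0004 -2.1557]
F [ 0.0138 -0.19   -1.6061] units [ 4.4123 -0.0244  2.994 ]
roll units -0.02233299911323151 59.97766700088676 -60.022332999113225
```

View pics/s8.png

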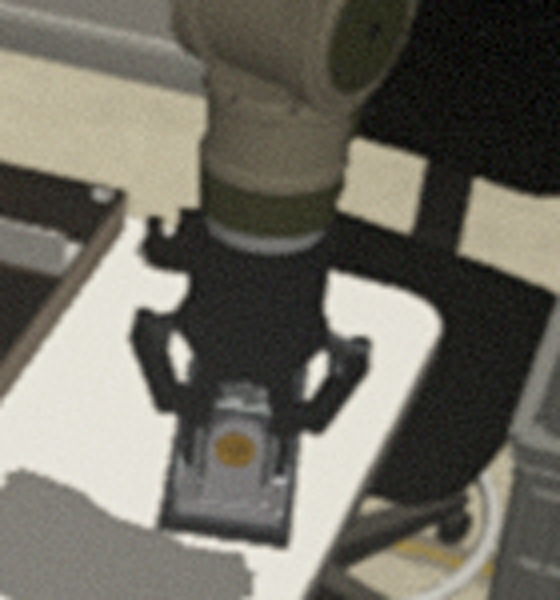

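```bash
python3 -m handwheel '[{"dx":0,"dy":0,"dz":0.5,"roll":0},{"dx":0,"dy":0,"dz":0.7,"roll":0},{"dx":0,"dy":0,"dz":0.7,"roll":0},{"dx":0,"dy":0,"dz":0.6,"roll":0},{"dx":0,"dy":0,"dz":0.4,"roll":0},{"dx":0,"dy":0,"dz":0,"roll":0},{"dx":0,"dy":0,"dz":0,"roll":0}]'
python3 go.py .4268 -.1354 .035 -1.306
python3 - <<'E'
from h import *
im=env.read_camera("top");cv2.imwrite("pics/t9.png",cv2.resize(im[190:290,240:380],None,fx=5,fy=5,interpolation=cv2.INTER_CUBIC))
E
```

```text
clock: 14.5
tcp_pos: [0.4043, -0.0519, 0.0351]
orientation: [0.0, 0.794, -0.609, -0.001]
wrist_force: [-0.3, 0.9, -0.2]
finger_gap: 0.0336
t 14.5 tcp [ 0.4043 -0.0519  0.0351] yaw -1.308514549082176 tilt 0.001306564426074116 gap 0.03358112211473093 q [-0.3252  0.1672 -0.6754  0.7295 -0.     -2.1582]
F [-0.3272  0.8737 -0.2118] units [ 4.3234 -0.0016  0.0033]
roll units -0.024012174964528548 59.975987825035475 -60.024012174964525
```

View pics/t9.png

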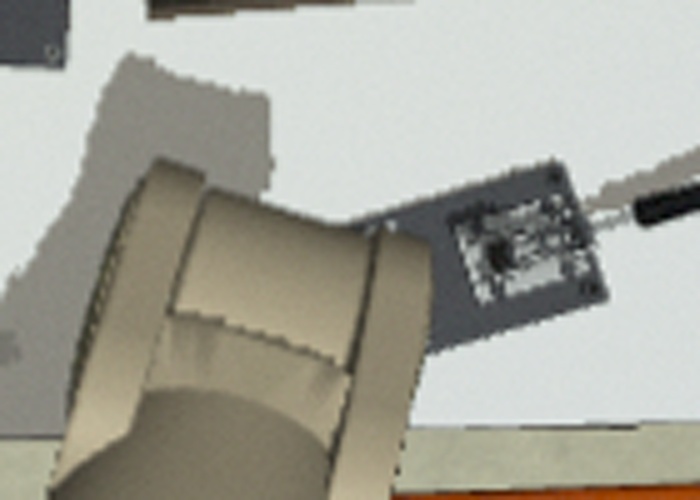

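```bash
python3 -m handwheel '[{"dx":0.1,"dy":0,"dz":0,"roll":0},{"dx":0.1,"dy":0,"dz":0,"roll":0},{"dx":0.1,"dy":0,"dz":0,"roll":0},{"dx":0,"dy":0,"dz":0,"roll":0},{"dx":0,"dy":0,"dz":0,"roll":0}]'
python3 -m handwheel '[{"dx":0.1,"dy":0,"dz":0,"roll":0},{"dx":0,"dy":0,"dz":0,"roll":0}]'
python3 -m handwheel '[{"dx":0.1,"dy":0,"dz":0,"roll":0},{"dx":0,"dy":0,"dz":0,"roll":0}]'
python3 -m handwheel '[{"dx":0.1,"dy":0,"dz":0,"roll":0},{"dx":0,"dy":0,"dz":0,"roll":0}]'
python3 go.py .4268 -.1354 .035 -1.306
```

```text
clock: 14.97
tcp_pos: [0.4067, -0.0583, 0.0356]
orientation: [-0.0, 0.793, -0.609, 0.0]
wrist_force: [0.7, -0.2, -2.4]
finger_gap: 0.0339
clock: 15.13
tcp_pos: [0.4071, -0.0602, 0.0355]
orientation: [0.0, 0.793, -0.609, 0.0]
wrist_force: [-0.0, 0.9, -1.3]
finger_gap: 0.0337
clock: 15.3
tcp_pos: [0.4072, -0.0614, 0.0353]
orientation: [-0.0, 0.794, -0.609, -0.001]
wrist_force: [1.0, 2.6, -1.2]
finger_gap: 0.0336
clock: 15.47
tcp_pos: [0.4072, -0.0623, 0.0352]
orientation: [-0.001, 0.794, -0.608, -0.002]
wrist_force: [-1.1, 6.6, 1.1]
finger_gap: 0.0336
t 15.4667 tcp [ 0.4072 -0.0623  0.0352] yaw -1.307940392196158 tilt 0.0039177998971694165 gap 0.033610973588559516 q [-0.3495  0.175  -0.6654  0.7327  0.0032 -2.1832]
F [-1.1092  6.5919  1.1107] units [ 3.7863  0.0033 -0.0073]
roll units -0.01852938057332951 59.98147061942668 -60.01852938057332
```

```bash
python3 -m handwheel '[{"dx":0.1,"dy":0,"dz":0,"roll":0},{"dx":0,"dy":0,"dz":0,"roll":0}]'
python3 -m handwheel '[{"dx":0.1,"dy":0,"dz":0,"roll":0},{"dx":0,"dy":0,"dz":0,"roll":0}]'
python3 -m handwheel '[{"dx":0.1,"dy":0,"dz":0,"roll":0},{"dx":0,"dy":0,"dz":0,"roll":0}]'
python3 -m handwheel '[{"dx":0.1,"dy":0,"dz":0,"roll":0},{"dx":0,"dy":0,"dz":0,"roll":0}]'
python3 go.py .4268 -.1354 .035 -1.306
python3 - <<'E'
from h import *
im=env.read_camera("scene");cv2.imwrite("pics/s9.png",cv2.resize(im[110:260,260:400],None,fx=4,fy=4,interpolation=cv2.INTER_CUBIC))
E
```

```text
clock: 15.63
tcp_pos: [0.4073, -0.0636, 0.0351]
orientation: [-0.001, 0.794, -0.608, -0.002]
wrist_force: [-1.6, 8.2, 2.8]
finger_gap: 0.0335
clock: 15.8
tcp_pos: [0.4076, -0.0653, 0.0351]
orientation: [-0.002, 0.794, -0.608, -0.002]
wrist_force: [-2.1, 9.6, 4.9]
finger_gap: 0.0336
clock: 15.97
tcp_pos: [0.408, -0.0671, 0.0351]
orientation: [-0.002, 0.794, -0.608, -0.003]
wrist_force: [-2.3, 10.1, 4.4]
finger_gap: 0.0333
clock: 16.13
tcp_pos: [0.4084, -0.0691, 0.0351]
orientation: [-0.001, 0.794, -0.608, -0.003]
wrist_force: [-2.5, 8.9, 4.5]
finger_gap: 0.0336
t 16.1333 tcp [ 0.4084 -0.0691  0.0351] yaw -1.3072577168406614 tilt 0.005847751573588052 gap 0.03356702682885274 q [-0.3649  0.1803 -0.6586  0.736   0.0042 -2.1993]
F [-2.521   8.9385  4.4668] units [ 3.4415 -0.0225 -0.0139]
roll units -0.01201031113207042 59.987989688867934 -60.012010311132066
```

View pics/s9.png

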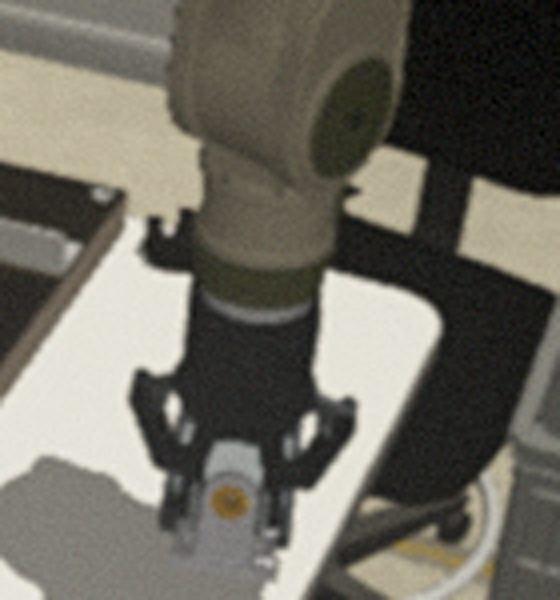

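```bash
python3 -m handwheel '[{"dx":0.1,"dy":0,"dz":0,"roll":0},{"dx":0,"dy":0,"dz":0,"roll":0}]'
python3 -m handwheel '[{"dx":0.1,"dy":0,"dz":0,"roll":0},{"dx":0,"dy":0,"dz":0,"roll":0}]'
python3 -m handwheel '[{"dx":-0.3,"dy":0,"dz":0,"roll":0},{"dx":-0.7,"dy":0,"dz":0,"roll":0},{"dx":-0.7,"dy":0,"dz":-0.5,"roll":0},{"dx":0,"dy":0,"dz":-1,"roll":0},{"dx":0,"dy":0,"dz":-1,"roll":0},{"dx":0,"dy":0,"dz":-1,"roll":0},{"dx":0,"dy":0,"dz":-1,"roll":0},{"dx":0,"dy":0,"dz":-1,"roll":0}]' 255 40
python3 go.py .45 .05 .21 3.076
```

```text
clock: 16.35
tcp_pos: [0.409, -0.0711, 0.0352]
orientation: [-0.001, 0.794, -0.608, -0.002]
wrist_force: [-2.0, 8.9, 5.4]
finger_gap: 0.0336
clock: 16.52
tcp_pos: [0.4098, -0.0737, 0.0351]
orientation: [-0.001, 0.794, -0.608, -0.002]
wrist_force: [-2.1, 6.4, 2.1]
finger_gap: 0.0335
clock: 17.18
tcp_pos: [0.4023, -0.0426, 0.1464]
orientation: [0.0, 0.794, -0.609, 0.001]
wrist_force: [0.3, -0.5, -1.1]
finger_gap: 0.033
t 17.1833 tcp [ 0.4023 -0.0426  0.1464] yaw -1.3085092733322896 tilt 0.0012739550544988022 gap 0.033043484278835154 q [-0.3039  0.0329 -0.5109  1.0262 -0.001  -2.137 ]
F [ 0.3239 -0.4957 -1.0508] units [-3.85   -3.5069 -3.1838]
roll units -41.86897943298528 18.131020567014723 -101.86897943298527
```

```bash
python3 go.py .42 .068 .21 3.076 | grep -o units.*; 
python3 -m handwheel '[{"dx":-0.5,"dy":-0.1,"dz":-0.5,"roll":0.5},{"dx":-0.5,"dy":-0.1,"dz":-0.5,"roll":1},{"dx":-0.5,"dy":-0.1,"dz":-0.5,"roll":1},{"dx":-0.5,"dy":-0.1,"dz":-0.5,"roll":1},{"dx":-0.5,"dy":-0.1,"dz":-0.5,"roll":1},{"dx":-0.5,"dy":-0.1,"dz":-0.5,"roll":1},{"dx":0,"dy":0,"dz":-0.2,"roll":1},{"dx":0,"dy":0,"dz":0,"roll":1}]'
python3 go.py .42 .068 .21 3.076
```

```text
units [-5.1082 -2.2916 -3.1855]
units -41.86897943298528 18.131020567014723 -101.86897943298527
clock: 17.85
tcp_pos: [0.4125, 0.0173, 0.2106]
orientation: [0.001, -0.498, 0.867, -0.001]
wrist_force: [0.2, -0.5, -0.8]
finger_gap: 0.0331
t 17.85 tcp [0.4125 0.0173 0.2106] yaw -2.0980500647403995 tilt 0.0030171720129374144 gap 0.033065427223792715 q [-0.1523  0.0057 -0.3747  1.1875 -0.001  -1.1958]
F [ 0.2426 -0.5121 -0.8129] units [-2.3779  0.9505  0.025 ]
roll units -49.40853861650254 10.591461383497462 -109.40853861650254
```

```bash

python3 -m handwheel '[{"dx":0,"dy":0,"dz":0,"roll":1},{"dx":0,"dy":0,"dz":0,"roll":1},{"dx":0,"dy":0,"dz":0,"roll":1},{"dx":0,"dy":0,"dz":0,"roll":1},{"dx":0,"dy":0,"dz":0,"roll":1},{"dx":0,"dy":0,"dz":0,"roll":1},{"dx":0,"dy":0,"dz":0,"roll":1},{"dx":0,"dy":0,"dz":0,"roll":1}]'
python3 -m handwheel '[{"dx":0,"dy":0,"dz":0,"roll":1},{"dx":0,"dy":0,"dz":0,"roll":0.9},{"dx":0,"dy":0,"dz":0,"roll":0.3},{"dx":0,"dy":0,"dz":0,"roll":0},{"dx":0,"dy":0,"dz":0,"roll":0}]'
python3 go.py .43 .068 .21 3.076
python3 - <<'E'
from h import *
im=env.read_camera("scene");cv2.imwrite("pics/sa.png",im);cv2.imwrite("pics/sa2.png",cv2.resize(im[100:240,190:330],None,fx=4,fy=4,interpolation=cv2.INTER_CUBIC))
E
```

```text
clock: 18.52
tcp_pos: [0.4116, 0.0169, 0.2093]
orientation: [0.0, -0.102, 0.995, -0.001]
wrist_force: [-0.4, 0.0, -1.3]
finger_gap: 0.0328
clock: 18.93
tcp_pos: [0.4115, 0.017, 0.2094]
orientation: [0.0, 0.01, 1.0, -0.0]
wrist_force: [0.5, 0.0, -1.7]
finger_gap: 0.0332
t 18.9333 tcp [0.4115 0.017  0.2094] yaw 3.1222568144077316 tilt 0.0007362533030499805 gap 0.03315808898954398 q [-0.1536  0.0064 -0.377   1.187  -0.0007 -0.1343]
F [ 0.5283  0.0329 -1.7123] units [-0.8754  2.5652 -0.0334]
roll units 0.4417200398804928 60.441720039880494 -59.558279960119506
```

View pics/sa2.png

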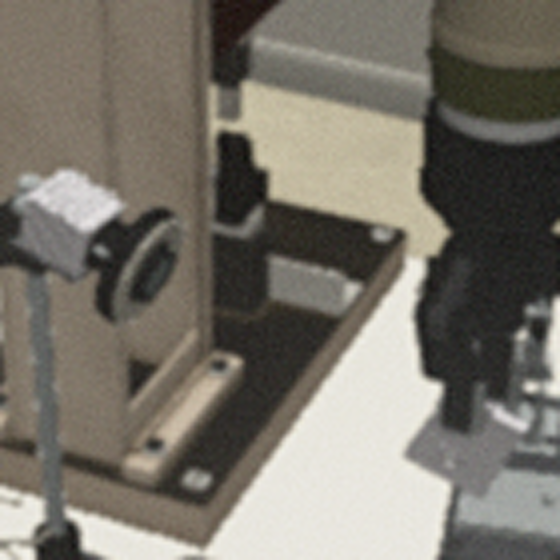

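```bash

python3 -m handwheel '[{"dx":-0.2,"dy":0.5,"dz":0,"roll":0.44},{"dx":-0.2,"dy":0.6,"dz":0,"roll":0},{"dx":-0.2,"dy":0.6,"dz":0,"roll":0},{"dx":-0.2,"dy":0.6,"dz":0,"roll":0},{"dx":-0.1,"dy":0.3,"dz":0,"roll":0},{"dx":0,"dy":0,"dz":0,"roll":0},{"dx":0,"dy":0,"dz":0,"roll":0}]'
python3 go.py .4517 .068 .21 3.076
python3 - <<'E'
from h import *
im=env.read_camera("scene");cv2.imwrite("pics/sb.png",im);cv2.imwrite("pics/sb2.png",cv2.resize(im[110:230,210:310],None,fx=5.5,fy=5,interpolation=cv2.INTER_CUBIC))
im=env.read_camera("top");cv2.imwrite("pics/tb.png",im);cv2.imwrite("pics/tb2.png",cv2.resize(im[120:260,160:300],None,fx=4,fy=4,interpolation=cv2.INTER_CUBIC))
E
```

```text
clock: 19.57
tcp_pos: [0.4323, 0.068, 0.2092]
orientation: [-0.0, 0.033, 0.999, -0.0]
wrist_force: [-1.0, -1.4, -1.2]
finger_gap: 0.0334
t 19.5667 tcp [0.4323 0.068  0.2092] yaw 3.0762036636328154 tilt 0.0006894752085016924 gap 0.033389367697373794 q [-0.0274  0.0573 -0.3243  1.1896 -0.0006  0.038 ]
F [-1.0022 -1.3533 -1.2334] units [-0.9686  0.0627 -0.0379]
roll units 0.0019448444334366625 60.00194484443344 -59.99805515556656
```

View pics/sb2.png

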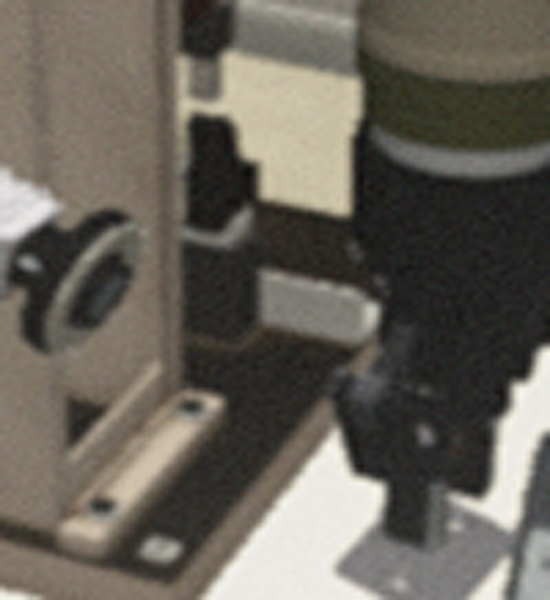

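View pics/tb2.png

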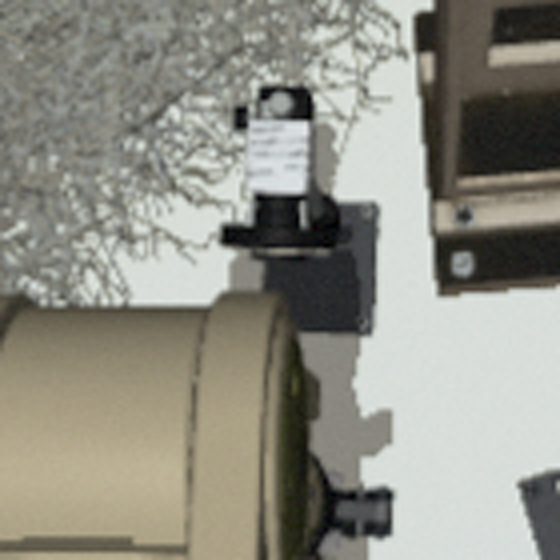

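```bash
python3 - <<'E'
import cv2,numpy as np
im=cv2.imread("pics/sb.png")[195:240,262:312]
im=cv2.resize(im,None,fx=13,fy=13,interpolation=cv2.INTER_CUBIC);im=cv2.convertScaleAbs(im,alpha=1.4,beta=0)
cv2.imwrite("pics/sb3.png",im)
E
```

```text
(no output)
```

View pics/sb3.png

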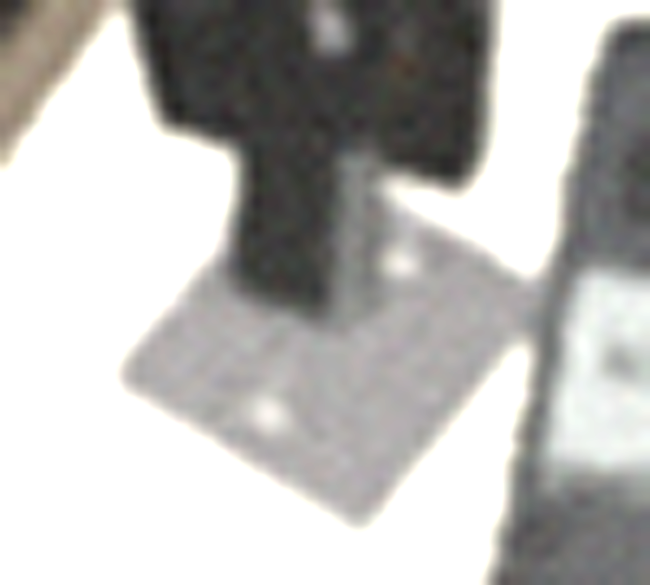

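```bash
cat > m3.py <<'E'
from h import *
import sys
np.set_printoptions(precision=1,suppress=True)
s,p,R=tool()
piv=p-R[:,2]*env.tcp_to_grasp
for al in [float(v) for v in sys.argv[1:]]:
    X=R[:,0]*np.cos(al)+R[:,2]*np.sin(al)   # bracket x, leaning back: x dips down
    Z=R[:,0]*np.sin(al)-R[:,2]*np.cos(al)
    Y=np.cross(Z,X); O=piv-Z*.0417
    C={}
    for n,v in dict(frontnear_t=(-9,-31,8),frontnear_b=(-9,-31,0),heelnear_t=(37,-31,8),heelnear_b=(37,-31,0),heelfar_t=(37,31,8),heelfar_b=(37,31,0),hole_n=(14,-22,4),hole_f=(14,22,4)).items():
        C[n]=O+X*v[0]/1e3+Y*v[1]/1e3+Z*v[2]/1e3
    P=(proj("scene",list(C.values()))+.5-[262,195])*13
    print(al,"Y",Y.round(2)); 
    for n,q in zip(C,P): print("  ",n,q)
E
python3 m3.py 0.1 .2 .3
```

```text
0.1 Y [-0.1 -1.   0. ]
   frontnear_t [191.6 403.6]
   frontnear_b [185.  441.5]
   heelnear_t [457.8 530.9]
   heelnear_b [449.5 568.8]
   heelfar_t [634.4 308.9]
   heelfar_b [625.5 346.2]
   hole_n [347.2 452.7]
   hole_f [475.8 298.7]
0.2 Y [-0.1 -1.   0. ]
   frontnear_t [173.6 389.5]
   frontnear_b [162.7 425.1]
   heelnear_t [433.2 537.7]
   heelnear_b [420.5 572.9]
   heelfar_t [610.4 316.2]
   heelfar_b [597.3 351.1]
   hole_n [324.1 448. ]
   hole_f [453.2 294.5]
0.3 Y [-0.1 -1.   0. ]
   frontnear_t [156.7 374.1]
   frontnear_b [141.5 407.2]
   heelnear_t [407.4 541.7]
   heelnear_b [390.4 574. ]
   heelfar_t [585.2 320.8]
   heelfar_b [567.9 353. ]
   hole_n [300.9 441.2]
   hole_f [430.6 288.2]
```

```bash
cat > m4.py <<'E'
from h import *
import sys
np.set_printoptions(precision=4,suppress=True)
s,p,R=tool()
if sys.argv[1]=="new":
    im=np.mean([env.read_camera("scene").astype(np.float32) for _ in range(4)],0); np.save("pics/avg.npy",im)
im=np.load("pics/avg.npy")
k=13; x0,y0,w,h=[int(v) for v in sys.argv[2:6]]
g=cv2.cvtColor(im,cv2.COLOR_BGR2GRAY)[y0:y0+h,x0:x0+w]
th=float(sys.argv[6])
G=cv2.resize(g,None,fx=k,fy=k,interpolation=cv2.INTER_CUBIC)
cs,_=cv2.findContours((G<th).astype(np.uint8),cv2.RETR_EXTERNAL,cv2.CHAIN_APPROX_NONE)
pts=np.vstack(cs).reshape(-1,2).astype(float)
vis=cv2.cvtColor(np.clip(G,0,255).astype(np.uint8),cv2.COLOR_GRAY2BGR)
def line(a,b,tol=14):
    a=np.array(a,float);b=np.array(b,float);d=(b-a)/np.linalg.norm(b-a);n=np.array([-d[1],d[0]])
    r=pts-a; sl=(r@d>0)&(r@d<np.linalg.norm(b-a))&(abs(r@n)<tol)
    vx,vy,cx,cy=cv2.fitLine(pts[sl].astype(np.float32),cv2.DIST_HUBER,0,.01,.01).ravel()
    print("pts",sl.sum(),"rms",np.sqrt(np.mean(((pts[sl]-[cx,cy])@[-vy,vx])**2)))
    q0=np.array([cx,cy])-150*np.array([vx,vy]);q1=np.array([cx,cy])+150*np.array([vx,vy]);cv2.line(vis,tuple(q0.astype(int)),tuple(q1.astype(int)),(0,0,255),1)
    return np.array([cx,cy]),np.array([vx,vy])
v=[float(t) for t in sys.argv[7:15]]
c1,d1=line(v[0:2],v[2:4]);c2,d2=line(v[4:6],v[6:8])
X=c1+d1*np.linalg.solve(np.c_[d1,-d2],c2-c1)[0]; cv2.circle(vis,tuple(X.astype(int)),4,(0,255,0),-1)
cv2.imwrite("pics/m4_%d.png"%(s["clock"]*100),vis)
full=lambda q:(np.array(q)+.5)/k-.5+[x0,y0]
# near plane: normal = bracket -Y; Y=cross(Z,X)
up=np.array([0,0,1.]);fx=R[:,0]*1;fx[2]=0;fx/=np.linalg.norm(fx);Y=np.cross(up,fx)
o,d=ray("scene",[full(X),full(X-d1*100),full(X-d1*200),full(X+d1*100)])
P=o+d*(((p-.031*Y-o)@Y)/(d@Y))[:,None]
e=P[2]-P[0]; e=e*np.sign(e@-fx)   # toward the toe
al=np.arctan2(e[2],-e@fx); print("heel near bottom",P[0],"alpha",al)
Xb=fx*np.cos(al)-up*np.sin(al);Zb=fx*np.sin(al)+up*np.cos(al)
O=P[0]+.031*Y-.037*Xb; bush=O-.008*Xb+.05*Zb
rel=bush-p; print("origin",O,"bush",bush,"bush rel tcp: fwd(-fx)",-rel@fx,"up",rel[2],"lat",rel@Y)
piv=p-R[:,2]*.0187-O; print("grasp point in bracket x,z",piv@Xb,piv@Zb)
psi=float(sys.argv[15]) if len(sys.argv)>15 else -.066
hd=np.array([.573,.060,.270]);cx=np.array([np.cos(.26)*np.cos(psi),np.cos(.26)*np.sin(psi),np.sin(.26)]);cy=np.array([-np.sin(psi),np.cos(psi),0]);cz=np.cross(cx,cy)
r=bush-hd;print("bush in camera_head",r@cx,r@cy,r@cz,"x ang",np.arccos(-Xb@cx),"z ang",np.arccos(Zb@cz))
tgt=hd-.12*cx; print("move units",R.T@(tgt-bush)/.02)
E
python3 m4.py new 262 195 50 45 170 160 397 320 500 400 485 500 368; ls pics/m4*
```

```text
pts 162 rms 0.4905251857550032
pts 120 rms 0.7510904301938666
heel near bottom [0.4163 0.0998 0.1839] alpha 0.23318007482163353
origin [0.4501 0.0664 0.1925] bush [0.4464 0.0667 0.243 ] bush rel tcp: fwd(-fx) 0.014246852689452473 up 0.03369518127642776 lat 5.248953749408917e-17
grasp point in bracket x,z 0.009320377189978428 0.03870129945297282
bush in camera_head -0.12946427191562046 -0.0016761450135487435 0.006492008158194777 x ang 0.026826323749301207 z ang 0.026820329486486348
move units [-0.5408  0.0842  0.1918]
pics/m4_1966.png
```

View pics/m4_1966.png

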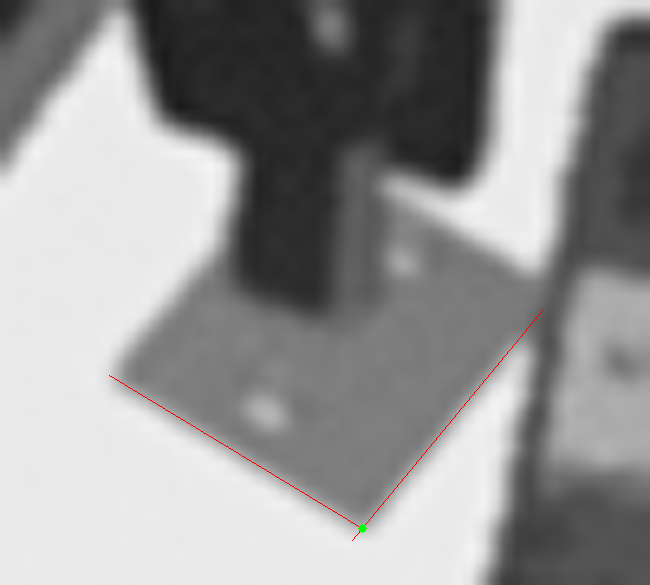

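```bash
python3 - <<'E'
from h import *
np.set_printoptions(precision=1,suppress=True)
s,p,R=tool()
for lat in(-.017,-.027):
  for x in(-.011,.011):
    for z in(0,-.03): print(lat,x,z,(proj("scene",[p+R@[x,-lat,z]])+.5-[262,195])*13,(proj("scene",[p+R@[x,lat,z]])+.5-[262,195])*13)
E
```

```text
-0.017 -0.011 0 [[245.9 285.3]] [[348.9 170. ]]
-0.017 -0.011 -0.03 [[254.9 129.3]] [[359.9  15.9]]
-0.017 0.011 0 [[373.7 333.6]] [[474.3 215.7]]
-0.017 0.011 -0.03 [[385.6 176.9]] [[488.   60.9]]
-0.027 -0.011 0 [[214.5 320.4]] [[378.2 137.2]]
-0.027 -0.011 -0.03 [[222.9 163.8]] [[389.6 -16.3]]
-0.027 0.011 0 [[343.  369.5]] [[502.9 182.3]]
-0.027 0.011 -0.03 [[354.4 212.2]] [[517.   28.1]]
```

```bash

python3 -m handwheel '[{"dx":-0.05,"dy":0.04,"dz":0.05,"roll":0},{"dx":-0.1,"dy":0.04,"dz":0.05,"roll":0},{"dx":-0.1,"dy":0,"dz":0.05,"roll":0},{"dx":-0.1,"dy":0,"dz":0.04,"roll":0},{"dx":-0.1,"dy":0,"dz":0,"roll":0},{"dx":-0.05,"dy":0,"dz":0,"roll":0},{"dx":-0.04,"dy":0,"dz":0,"roll":0},{"dx":0,"dy":0,"dz":0,"roll":0}]' 255 60
python3 - <<'E'
from h import *
im=env.read_camera("scene");cv2.imwrite("pics/sc.png",im);cv2.imwrite("pics/sc2.png",cv2.resize(im[100:240,190:330],None,fx=4,fy=4,interpolation=cv2.INTER_CUBIC))
im=env.read_camera("top");cv2.imwrite("pics/tc2.png",cv2.resize(im[100:270,160:360],None,fx=3.5,fy=3.5,interpolation=cv2.INTER_CUBIC))
E
```

```text
clock: 20.53
tcp_pos: [0.4436, 0.0689, 0.2056]
orientation: [0.0, 0.033, 0.999, -0.0]
wrist_force: [-0.7, -0.9, -1.3]
finger_gap: 0.0327
```

View pics/sc2.png

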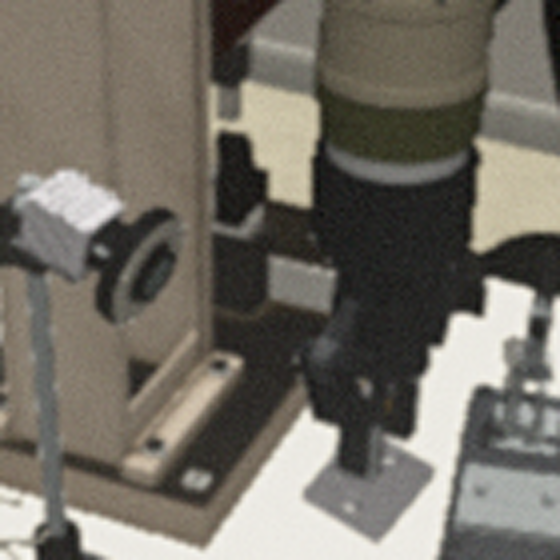

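View pics/tc2.png

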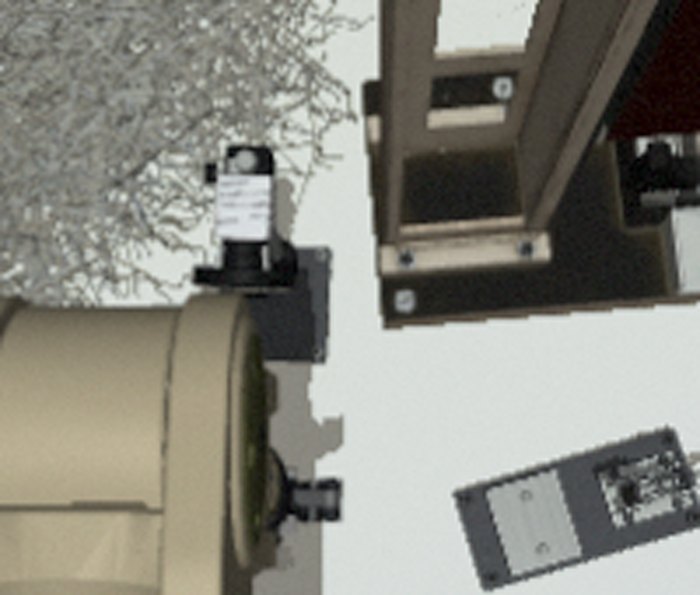

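```bash

python3 m4.py new 255 195 50 45 170 161 384 300 470 380 465 470 360; ls -t pics/m4*|head -1
python3 - <<'E'
from h import *
np.set_printoptions(precision=2,suppress=True)
im=np.load("pics/avg.npy"); c=im[180:215,270:305]
b=c[...,0];r=c[...,2];d=r-b
m=(d>25); ys,xs=np.nonzero(m); print(len(xs), [(270+x,180+y,round(float(d[y,x]))) for y,x in zip(ys,xs)][:40], (270+(xs*d[m]).sum()/d[m].sum(),180+(ys*d[m]).sum()/d[m].sum()))
I=cv2.convertScaleAbs(cv2.resize(im[170:240,250:320],None,fx=8,fy=8,interpolation=cv2.INTER_CUBIC),alpha=2);cv2.imwrite("pics/sd.png",I)
E
```

```text
pts 141 rms 0.8356149889094693
pics/m4_1966.png
0 [] (np.float64(nan), np.float64(nan))Traceback (most recent call last):
  File "m4.py", line 23, in <module>
    c1,d1=line(v[0:2],v[2:4]);c2,d2=line(v[4:6],v[6:8])
                                    ~~~~^^^^^^^^^^^^^^^
  File "m4.py", line 18, in line
    vx,vy,cx,cy=cv2.fitLine(pts[sl].astype(np.float32),cv2.DIST_HUBER,0,.01,.01).ravel()
                ~~~~~~~~~~~^^^^^^^^^^^^^^^^^^^^^^^^^^^^^^^^^^^^^^^^^^^^^^^^^^^^^
cv2.error: OpenCV(4.12.0) /io/opencv/modules/imgproc/src/linefit.cpp:50: error: (-215:Assertion failed) count > 0 in function 'fitLine2D_wods'

<stdin>:5: RuntimeWarning: invalid value encountered in scalar divide
```

View pics/sd.png

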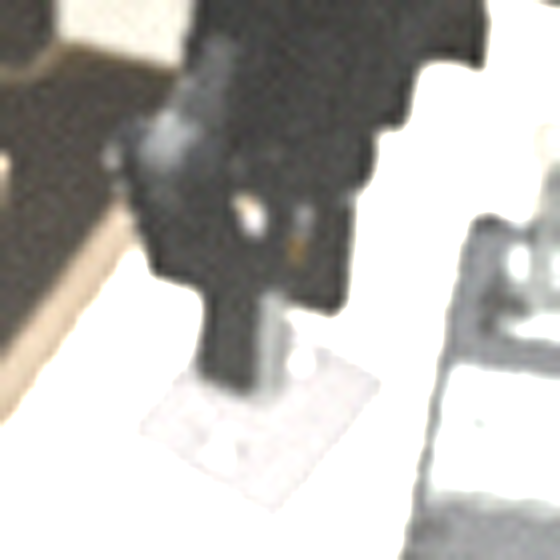

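```bash

for th in 150 170 190; do python3 m4.py old 255 195 50 45 $th 195 393 345 484 395 481 530 323 | grep -v pts; done
python3 - <<'E'
from h import *
np.set_printoptions(precision=2,suppress=True)
s,p,R=tool()
fx=R[:,0]*1;fx[2]=0;fx/=np.linalg.norm(fx);up=np.array([0,0,1.]);Y=np.cross(up,fx);al=.233
Xb=fx*np.cos(al)-up*np.sin(al);Zb=fx*np.sin(al)+up*np.cos(al)
bush=p-fx*.01425+up*.0337
bk=bush+Xb*.016
for v in [(0,0),(9,0),(-9,0),(0,9),(0,-9)]: print(v,proj("scene",[bk+Y*v[0]/1e3+Zb*v[1]/1e3]))
E
```

```text
(0, 0) [[285.3  202.32]]
(9, 0) [[287.41 200.02]]
(-9, 0) [[283.15 204.67]]
(0, 9) [[286.47 199.1 ]]
(0, -9) [[284.15 205.51]]Traceback (most recent call last):
  File "m4.py", line 23, in <module>
    c1,d1=line(v[0:2],v[2:4]);c2,d2=line(v[4:6],v[6:8])
                                    ~~~~^^^^^^^^^^^^^^^
  File "m4.py", line 18, in line
    vx,vy,cx,cy=cv2.fitLine(pts[sl].astype(np.float32),cv2.DIST_HUBER,0,.01,.01).ravel()
                ~~~~~~~~~~~^^^^^^^^^^^^^^^^^^^^^^^^^^^^^^^^^^^^^^^^^^^^^^^^^^^^^
cv2.error: OpenCV(4.12.0) /io/opencv/modules/imgproc/src/linefit.cpp:50: error: (-215:Assertion failed) count > 0 in function 'fitLine2D_wods'

Traceback (most recent call last):
  File "m4.py", line 23, in <module>
    c1,d1=line(v[0:2],v[2:4]);c2,d2=line(v[4:6],v[6:8])
          ~~~~^^^^^^^^^^^^^^^
  File "m4.py", line 18, in line
    vx,vy,cx,cy=cv2.fitLine(pts[sl].astype(np.float32),cv2.DIST_HUBER,0,.01,.01).ravel()
                ~~~~~~~~~~~^^^^^^^^^^^^^^^^^^^^^^^^^^^^^^^^^^^^^^^^^^^^^^^^^^^^^
cv2.error: OpenCV(4.12.0) /io/opencv/modules/imgproc/src/linefit.cpp:50: error: (-215:Assertion failed) count > 0 in function 'fitLine2D_wods'

Traceback (most recent call last):
  File "m4.py", line 23, in <module>
    c1,d1=line(v[0:2],v[2:4]);c2,d2=line(v[4:6],v[6:8])
          ~~~~^^^^^^^^^^^^^^^
  File "m4.py", line 18, in line
    vx,vy,cx,cy=cv2.fitLine(pts[sl].astype(np.float32),cv2.DIST_HUBER,0,.01,.01).ravel()
                ~~~~~~~~~~~^^^^^^^^^^^^^^^^^^^^^^^^^^^^^^^^^^^^^^^^^^^^^^^^^^^^^
cv2.error: OpenCV(4.12.0) /io/opencv/modules/imgproc/src/linefit.cpp:50: error: (-215:Assertion failed) count > 0 in function 'fitLine2D_wods'
```

```bash
ls -t pics/m4*|head -1; cp $(ls -t pics/m4*|head -1) pics/m4chk.png
```

```text
pics/m4_1966.png
```

```bash
sed -i 's/tol=14/tol=32/' m4.py
for th in 150 170 190; do python3 m4.py old 255 195 50 45 $th 195 402 340 488 400 488 530 333 ; done;  cp $(ls -t pics/m4*|head -1) pics/m4chk2.png
```

```text
pts 144 rms 0.7765066279006114
pts 161 rms 0.7143166895791105
heel near bottom [0.4275 0.101  0.1811] alpha 0.2404985263453144
origin [0.4613 0.0677 0.1899] bush [0.4572 0.068  0.2404] bush rel tcp: fwd(-fx) 0.013925937403691155 up 0.03476629727759445 lat 3.495258097311037e-17
grasp point in bracket x,z 0.009352642213090775 0.03771325304596895
bush in camera_head -0.11982394322437014 0.00032032208427780956 0.0012216881239985537 x ang 0.019508813990585846 z ang 0.019501952626057334
move units [-0.0072 -0.016   0.0613]
pts 144 rms 0.7027539597812672
pts 159 rms 0.6446128333537816
heel near bottom [0.4273 0.101  0.1801] alpha 0.2337903537286261
origin [0.4611 0.0677 0.1887] bush [0.4573 0.068  0.2392] bush rel tcp: fwd(-fx) 0.014094161488841595 up 0.03354581129570572 lat -8.263904147693463e-17
grasp point in bracket x,z 0.00915073276515751 0.03882338073045657
bush in camera_head -0.11997513638899802 0.0003202291690149824 -1.024431407729644e-06 x ang 0.026215117500855117 z ang 0.02620999291706976
move units [ 0.0012 -0.016   0.0003]
pts 144 rms 0.7725586389358655
pts 158 rms 0.6368961169349755
heel near bottom [0.4271 0.1011 0.1791] alpha 0.23213323026293045
origin [0.4609 0.0677 0.1876] bush [0.4572 0.068  0.2381] bush rel tcp: fwd(-fx) 0.013982968958589179 up 0.03252020242040096 lat -5.947908156950507e-17
grasp point in bracket x,z 0.008788032595907085 0.039767494756428004
bush in camera_head -0.12034625581517558 0.00032029058402088226 -0.000963577137304742 x ang 0.02787191777715874 z ang 0.027867093505121492
move units [-0.0044 -0.016  -0.051 ]
```

View pics/m4chk2.png

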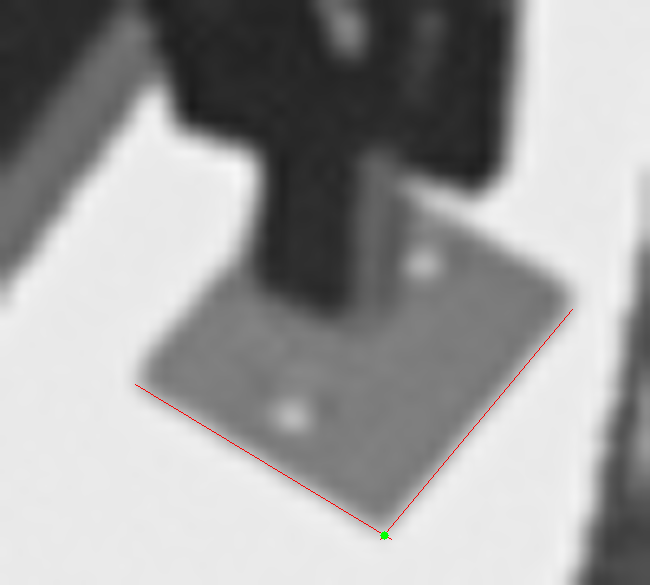

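```bash

python3 -m handwheel '[{"dx":0,"dy":0,"dz":0,"roll":0},{"dx":0,"dy":0,"dz":0,"roll":0},{"dx":0,"dy":0,"dz":0,"roll":0},{"dx":0,"dy":0,"dz":0,"roll":0},{"dx":0,"dy":0,"dz":0,"roll":0},{"dx":0,"dy":0,"dz":0,"roll":0}]'
python3 m4.py new 255 195 50 45 170 195 402 340 488 400 488 530 333
python3 - <<'E'
from h import *
cv2.imwrite("pics/last.png",env.read_camera("scene")); s=env.get_state(); print(s["qvel"].round(4),s["finger_gap"],s["clock"])
print(env.hand_in())
E
```

```text
clock: 21.33
tcp_pos: [0.4434, 0.0689, 0.2056]
orientation: [0.0, 0.033, 0.999, -0.0]
wrist_force: [-0.6, 0.9, -1.4]
finger_gap: 0.0325
pts 144 rms 0.8167881507019213
pts 159 rms 0.6841312738936511
heel near bottom [0.4272 0.101  0.1802] alpha 0.22618292359037107
origin [0.4612 0.0677 0.1885] bush [0.4578 0.0679 0.239 ] bush rel tcp: fwd(-fx) 0.01443532764930608 up 0.03341744239863226 lat -1.8155829352169112e-17
grasp point in bracket x,z 0.0093696238411856 0.03889500776252797
bush in camera_head -0.11960335575283068 0.00031297759986342215 -0.00025294098426241344 x ang 0.033822206946367714 z ang 0.03381739050824237
move units [ 0.0224 -0.0157 -0.0071]
[0.0002 0.0001 0.0015 0.0011 0.0002 0.0001] 0.03276760317969469 21.5833
the job is handed in; nothing more can be done
None
```

View pics/last.png

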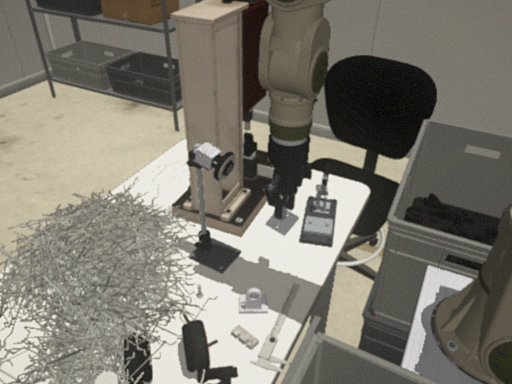

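The job was handed in at 21.6 s, with the bracket held still in front of the inspection camera. Hand-in reports no verdict, so the checks below are my own.

**What I did:**
- I gripped the clamp's lever and swung it back to about 1.25 rad, its stop. I then gripped the bracket by the sides of its upright, clear of the bush, and lifted it off the dowels.
- The moves can't tilt the tool, so I got the 15° lean by pressing the back of the bracket's foot against the fixture's end plate. That turned the bracket in the fingers.
- I then turned it to face the lens, moved it to the viewing distance and raised the grip to 60 N.

**Last checks:**

| Check | Measured | Limit |
|---|---|---|
| Distance from the glass | 119.6 mm | 108–132 mm |
| Off centre across the picture | 0.3 mm | 10 mm |
| Off centre up the picture | −0.3 mm | 10 mm |
| Off square (tilt only, heading taken as set) | 0.034 rad | 0.14 rad |

- **State of the arm:** it was at rest, and the fingers read 33 mm open on the 34 mm upright.
- **Bystanders and camera:** in the last picture the camera stand, the spare bracket at (253,300) and the gauge block at (243,337) look unmoved. I never picked out the hex key, but no move went near the table apart from the fixture.

**What disagreed:**
- **Slip in the fingers:** while I tilted it, the bracket also slid. The pad centres are about 9 mm behind the middle of the upright. I measured the final position from the bracket itself, so this is allowed for. A glimpse of brass at (287,200) matched where the back of the bush should be.
- **Tilt reading:** repeat measurements ranged from 0.226 to 0.240 rad, against a target of 0.26.
- **Camera position:** the stand and ring-light measurements of the glass differed by up to 9 mm along the lens axis and 3 mm across. I used a value between them, so the distance is less certain than the table suggests.
- **Flange:** neither camera could see its face at the end, so its position is worked out from the edges of the foot.

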